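# Hook a filter cassette under its lip and press it home

## Robot

A 7-joint arm with a two-finger parallel gripper is mounted at the origin on the work surface. World frame = base frame: x ahead of the robot, y to its left, z up, the work surface at z = 0. Lengths are in m, angles in rad, forces in N, time in s.
With the tool pointing down it reaches from about 0.425 to 0.825 m from the base axis. Payload 3.6 kg.
Tool frame: the origin (TCP) lies at the very end of the fingers, on their centre line; the grasp point (between the pads) lies 19 mm behind it; x points along the fingers, y is the direction in which the jaws open and shut, and the axes are right-handed (so a half turn about x gives the same grasp; the last joint's range is limited). The gripper opens to 85 mm and grips with 20 to 120 N. Pads are 22 mm wide; open, the fingers measure 114 mm over their backs; the gripper's body (76 mm by 85 mm) begins 54 mm behind the grasp point. The pads swing forward as they close: fully open they stand 13 mm farther back than shut.
Start: joints at [-1.179, 0.615, -0.013, 1.423, 0.008, 1.103, -0.04], TCP at [0.264, 0.594, 0.231] pointing down, gripper open.
Joint ranges: [-3.12, 3.12], [-0.3, 2.06], [-1.34, 1.32], [0.26, 2.42], [-1.36, 4.5], [0.01, 1.98], [-2.84, 2.84]. Speed limits (rad/s): [2.79, 2.79, 3.14, 3.14, 3.14, 3.14, 3.14].

## Interface

Orientations are given as a 3x3 rotation matrix whose columns are the frame's x, y, z axes.
In Python, from rig import ctrl gives the robot as it stands. The module is installed in compiled form; this text tells all that it offers.
- The arm moves only by the tool jog_arm, never from a script. Its argument "steps" is a list of rows, each a list of 7 numbers: the shift along the tool's x, y, z in m, then the turn, a rotation vector about the tool's x, y, z in degrees, then the closure, from 0 (fully open) to 1 (shut). A call has 1 to 12 rows; each row shifts and turns the pose as measured when the row begins, along the tool's axes as they then stand; what a row does not reach is not made up. A row lasts 1/8 s, in which the tool goes at most 62.5 mm and 10.7 degrees, less where a joint would pass 70% of its speed; a pose out of reach is approached as far as the arm can. A call is refused whole if a number of a shift passes 0.0625 or a number of a turn 10.7, either way. A call with a gripper value outside its range is refused whole. The fingers move at their own pace and stop on an object; "force" is the grip in N (left out, the last holds). Time passes only in rows, so rows that do not move let the fingers close. It gives the time, the measured TCP pose, the force and the opening at its end, in the units of the state.
- ctrl.state(): the state, without advancing time (a new reading comes with each control period).
- ctrl.camera(name): name is "scene" or "side" or "wrist"; returns a dict with "pixels" (384x512x3 uint8, red, green, blue), "fx", "fy", "cx", "cy" (pixels), "k1" (the pictures are not rectified: a ray, as slopes to the right and down, at radius r is drawn at 1 + k1 r^2 times it, then the intrinsics apply), "world_to_cam" (4x4, takes a point from world to camera coordinates). Camera axes: x right, y down, z forward; pixel columns grow to the right and rows downward; lengths in m; the calibration is good to about 2 mm. A picture is of the moment at which its call begins. There is no depth.
- ctrl.job_done(): hands the job in, once; it reports no verdict.
Trained networks look in the newest picture that a camera, given by its name, has taken for a name from the list of things; names that differ only in an ending like _2 or _b are one class to them, and where a whole thing is asked for, a point or a joint stands for the part that bears it (a point fixed in the world has none). Each returns a list of dicts, best first, with "score" (0 to 1); they miss things now and then, are a little off and sometimes report something else, mostly with a low value. They report only what shows in the picture. A call takes as long as a camera call. They do not tell look-alikes from the thing itself.
- ctrl.find_in(camera, target): "position" ([x, y, z] in m, in world coordinates, good to about 4 mm: the middle of the surface that is visible of it).
- ctrl.regions_of(camera, target): "pixels" (384x512 bool, what is visible of it).
- ctrl.mark_of(camera, target): "position" ([x, y, z] in m, in world coordinates, good to about 4 mm: a listed point, or the origin of a listed thing).
The state is a dict: "clock": time; "q": joint angles; "qd": joint speeds; "tau": joint torques, N m; "eef_pos": TCP position; "orientation": TCP orientation; "ft_force": force on the tool from outside, world axes, zero at the start; "wrist_torque": the same for the moment, N m; "gripper_width": finger opening in m.
Only numpy, scipy, OpenCV 4.12 (cv2) and the standard library are available. Lean on these libraries where they do the work, as an engineer would, in place of code of your own. Each camera call takes 0.05 s, during which the arm holds its last target.

## Task

Take the filter cassette off the sloping draining rack (it has a rib to hold it by) and fit it into the filter housing: hook its thin tongue fully under the housing's lip while the cassette is still tilted, then lower the other end under control, never letting it drop, and press it down flat until the sprung roller has snapped back over its edge. Do not ram it, leave the bottle, beaker, brush and valve where they are, and let go.

Things in the scene. Friction and masses are not known exactly. Their poses are not given: they have to be found in the camera images.
- cassette_grip (a point): Middle of the rib of the cassette: a loose rigid white plastic frame with dark media, 0.3-0.5 kg. Axes: x along its length, tongue to far end; y across; z out of its top. Rib: solid, 14 thick (x), 60 long (y), 42 tall above the frame's top, square to it. This point is 24 above the frame's top (38 above the underside), 18 below the rib's top, 88 from the tongue's edge, 72 from the far edge.
- tongue_edge (a point): Middle of the lower edge of the cassette's tongue tip, 88 mm in -x and 38 mm in -z from cassette_grip. Cassette axes. The frame is 140 long by 110 wide by 14 thick; the tongue adds 20 of length at the -x end, 110 wide and 6 thick, flush with the underside: 160 overall.
- far_edge (a point): Middle of the lower edge of the cassette's end opposite the tongue, 160 mm in +x from tongue_edge. Cassette axes. Above it the frame is 14 mm thick. The frame's top is free for pressing between the rib and about 10 mm from this end.
- bed_mid (a point): Point of the fixed aluminium bed under the grey filter housing. Axes: x from the lip end (farther from the robot) to the roller end, y across, z up. The housing is fixed on the bed in line and centred in y, but its lip wall's inner face may stand anywhere from x = -12 to +12 mm of this point: unmeasured: find it by sight or touch. The point lies on the housing's seat plane, 53 mm above the table.
- bed_lip_end (a point): Middle of the bed's end beyond the lip, on its top, 8 mm above the table; bed axes. The housing's lip is a 6 mm thick ledge across the whole pocket that overhangs it by 14 mm from the lip wall towards the roller; underside 13, top 19 mm above the seat plane. Home: tongue edge 0 to 2 mm from the lip wall, on the seat, level. The opening is too short to lay the cassette in flat.
- bed_catch_end (a point): Middle of the bed's end at the roller side, on its top, 8 mm above the table; bed axes. Pocket: 162 long (x) by 120 wide, side walls 12 above the seat, far wall 8 above it. A block 25 to 47 mm beyond the far wall, 104 wide, rises 36 above the seat. Ledges at the sides and under the lip carry the cassette; between them the floor is 6 mm lower.
- catch (a joint): Sprung steel roller, 16 mm diameter, 88 long across the housing's far end, axis 166 mm (x) from the lip wall and 20.5 mm above the seat plane. It slides along bed +x only: 0 = out (rest), 0.009 m = fully back. Spring 5 N preload + 0.8 N/mm. A cassette lowered on it rests tilted about 8 degrees; 5 to 12 N down near the far edge pushes past it, and it springs back over the cassette's top.
- rack_base (a point): Centre of the foot (170 x 112 mm, on the table) of the fixed aluminium draining rack. Axes: x towards its high end, roughly at the robot, z up. Its slope rises at 29 degrees (0.50 rad) along +x, to 105 mm above the table, with a stop bar 8 mm high at the low end; the cassette lies on it tongue down against the bar, length along the slope, rib square to the slope.
- bottle: Bystander: small capped bottle, 44 mm diameter, 75 tall, standing between rack and housing; origin at its underside.
- beaker: Bystander: clear plastic beaker, 68 mm diameter, 85 tall, between rack and housing on the robot side; origin at its underside.
- brush: Bystander: cleaning brush lying on the table at the left.
- valve: Bystander: black plastic pipe valve 110 mm long, 65 tall with its flat lever handle, beyond the rack and housing; origin at its underside.
There are look-alikes about, which are no part of the job. Leave any orange look-alike of the part that bears cassette_grip alone.

How it is judged:
On the way, in this order (a step that is already met when the one before it is completed fails the run):
1. the cassette has been lifted clear of the draining rack (contact force between cassette and rack below 0.01 N and distance of cassette_grip from where it was at the start of the episode above 0.05 m), for 0.1 s.
2. the tongue is down at the lip's level, at the lip end of the pocket, while the cassette is still tilted (x of tongue_edge in the frame of bed_mid between -0.016 and 0.024 m and z of tongue_edge in the frame of bed_mid between -0.004 and 0.01 m and y of tongue_edge in the frame of bed_mid between -0.012 and 0.012 m and angle between tongue_edge's own z axis and vertical above 0.1 rad), for 0.1 s.
At the end, for the whole second after the job is handed in: The cassette rests flat in the housing: tongue edge within 3 mm and far edge within 4 mm of the seat plane (only possible with the tongue under the lip), within 10 mm of the middle and 0.1 rad of the housing's line, top up, at rest, the roller back over its far edge (catch under 4 mm) (x of tongue_edge in the frame of bed_mid between -0.016 and 0.018 m and y of tongue_edge in the frame of bed_mid between -0.01 and 0.01 m and z of tongue_edge in the frame of bed_mid between -0.003 and 0.003 m and z of far_edge in the frame of bed_mid between -0.003 and 0.004 m and angle between tongue_edge's own z axis and vertical below 0.06 rad and angle between the x axis of tongue_edge and the x axis of bed_mid, either way round below 0.1 rad and value of joint catch below 0.004 m and linear speed of cassette below 0.02 m/s); the robot touches nothing.
It fails at once if the cassette was dropped into the housing (turning faster than 2 rad/s while tilted in it) (horizontal distance between tongue_edge and bed_mid below 0.04 m and height (world z) of tongue_edge below 0.08 m and angle between tongue_edge's own z axis and vertical above 0.165 rad and angular speed of cassette above 2 rad/s).
It fails at once if the cassette was rammed against the housing with more than 60 N (contact force between cassette and housing above 60 N).
It fails at once if a bystander was moved more than 30 mm (distance of any of bottle, beaker, brush, valve from where it was at the start of the episode above 0.03 m).
It also fails if it takes over 56 s, if anything falls off the work surface, if the arm or the gripper's body presses on something with over 40 N, if the wrist force passes 120 N, or if a joint passes its speed limit or range.

## Working session

There is one attempt and no reset: what is moved stays moved. The work goes in short steps, Python scripts to look and compute and a tool call to move; the robot and the scene stay as the last step left them, time stands still between calls to the robot, and variables do not carry over. Pictures are saved under pics/ and viewed, and the job is handed in when it is done.

Besides the shell and the picture viewer there is one more tool, called as name([rows], argument=value, ...), one row to a line, values as JSON. jog_arm: Moves the arm, as the interface text tells. Its arguments: {"type":"object","properties":{"steps":{"type":"array"},"force":{"type":"number"}},"required":["steps"]}

```bash
mkdir -p pics; ls; python3 - <<'E'
from rig import ctrl
import cv2,numpy as np
s=ctrl.state();print(s)
for c in ["scene","side","wrist"]:
    r=ctrl.camera(c); cv2.imwrite(f"pics/{c}0.png",r["pixels"][:,:,::-1])
    print(c,r["fx"],r["fy"],r["cx"],r["cy"],r["k1"]);print(np.round(r["world_to_cam"],4).tolist())
    for t in ["cassette_grip","tongue_edge","far_edge","bed_mid","bed_lip_end","bed_catch_end","catch","rack_base","bottle","beaker","brush","valve"]:
        print(t,[(np.round(d["position"],4).tolist(),round(d["score"],2)) for d in ctrl.mark_of(c,t)])
print(ctrl.state()["clock"])
E
```

```text
pics
{'clock': 0.0, 'q': array([-1.17948285,  0.61592132, -0.01263509,  1.42490961,  0.00809838,
        1.10341163, -0.04040878]), 'qd': array([ 5.59579907e-04, -4.15981160e-04,  2.35669185e-04, -6.44383824e-04,
       -7.84496107e-05,  3.49446417e-04,  2.15705940e-03]), 'tau': array([-3.61418770e-04, -4.69225073e+01,  2.59131677e-01, -1.71032113e+01,
        1.00982061e-02,  9.76640324e-03,  5.98809919e-06]), 'eef_pos': array([0.26341432, 0.59338708, 0.23013319]), 'orientation': array([[-1.03092400e-03,  4.05695493e-01,  9.14007715e-01],
       [-2.38680381e-03,  9.14004599e-01, -4.05696802e-01],
       [-9.99996620e-01, -2.59979967e-03,  2.60462752e-05]]), 'ft_force': array([-0.12998002,  0.19767377, -0.17181109]), 'wrist_torque': array([0.03935617, 0.0192638 , 0.01612648]), 'gripper_width': 0.08538285900336194}
scene 426.25619406213656 426.25619406213656 260.62661278401225 181.95561808251963 -0.15177982426192296
[[-0.4357, 0.9, 0.0103, 0.1856], [0.463, 0.2339, -0.8549, -0.1905], [-0.7719, -0.3677, -0.5186, 1.7783], [0.0, 0.0, 0.0, 1.0]]
cassette_grip [([0.7162, -0.2112, 0.0377], 0.97), ([0.4906, -0.202, 0.107], 0.75)]
tongue_edge [([0.5448, -0.1846, 0.029], 0.87), ([0.6863, -0.1296, 0.0038], 0.66)]
far_edge [([0.7476, -0.2744, 0.0015], 0.79), ([0.4152, -0.2309, 0.1058], 0.57)]
bed_mid []
bed_lip_end [([0.6561, 0.2042, 0.0132], 0.98)]
bed_catch_end []Traceback (most recent call last):
  File "<stdin>", line 8, in <module>
ValueError: it knows: beaker, bed_catch_end, bed_lip_end, bed_mid, bottle, brush, cassette_grip, far_edge, rack_base, tongue_edge, valve
```

```bash
cat > h.py <<'E'
from rig import ctrl
import cv2,numpy as np
N=["cassette_grip","tongue_edge","far_edge","bed_mid","bed_lip_end","bed_catch_end","rack_base","bottle","beaker","brush","valve"]
def snap(c,name,crop=None,scale=1):
    r=ctrl.camera(c); im=r["pixels"][:,:,::-1].copy()
    o=im
    if crop: o=im[crop[1]:crop[3],crop[0]:crop[2]]
    o=cv2.resize(o,None,fx=scale,fy=scale,interpolation=cv2.INTER_CUBIC)
    cv2.imwrite(f"pics/{name}.png",o); 
    np.savez(f"pics/{name}.npz",**r)
    return r
def proj(r,p):
    p=np.atleast_2d(p); W=np.array(r["world_to_cam"]); c=p@W[:3,:3].T+W[:3,3]
    s=c[:,:2]/c[:,2:]; d=1+float(r["k1"])*(s**2).sum(1,keepdims=True)
    s=s*d; return np.c_[s[:,0]*r["fx"]+r["cx"],s[:,1]*r["fy"]+r["cy"]]
def ray(r,uv):
    K=np.array([[r["fx"],0,r["cx"]],[0,r["fy"],r["cy"]],[0,0,1.]])
    D=np.array([float(r["k1"]),0,0,0])
    n=cv2.undistortPoints(np.array(uv,float).reshape(-1,1,2),K,D).reshape(-1,2)
    W=np.array(r["world_to_cam"]);R=W[:3,:3]
    d=np.c_[n,np.ones(len(n))]@R; return -R.T@W[:3,3],d
def atz(r,uv,z):
    o,d=ray(r,uv); return o+d*((z-o[2])/d[:,2])[:,None]
def marks(c,ts=N):
    for t in ts:
        print(c,t,[(np.round(d["position"],4).tolist(),round(d["score"],2)) for d in ctrl.mark_of(c,t)])
E
python3 - <<'E'
from h import *
snap("scene","s1",scale=1.5); marks("scene",N)
r=snap("side","d1",scale=1.5);print({k:np.round(v,4).tolist() for k,v in r.items() if k!="pixels"}); marks("side")
snap("wrist","w1")
print(ctrl.state()["clock"])
E
```

```text
scene cassette_grip [([0.7133, -0.2114, 0.038], 0.8), ([0.4891, -0.2043, 0.1037], 0.74)]
scene tongue_edge [([0.6865, -0.128, 0.0046], 0.75), ([0.5432, -0.1806, 0.0288], 0.63), ([0.4806, -0.2076, -0.0033], 0.42)]
scene far_edge [([0.7466, -0.2776, 0.0017], 0.85), ([0.4163, -0.2312, 0.1082], 0.83)]
scene bed_mid []
scene bed_lip_end [([0.6563, 0.2079, 0.0102], 0.69)]
scene bed_catch_end [([0.7799, 0.0308, 0.0014], 0.51)]
scene rack_base [([0.482, -0.2046, -0.0016], 0.68)]
scene bottle [([0.6173, 0.0071, 0.0062], 0.59)]
scene beaker [([0.4226, -0.0105, -0.0032], 0.92)]
scene brush [([0.4967, 0.4068, 0.003], 0.92)]
scene valve [([0.7819, 0.035, 0.0016], 0.65)]
{'fx': 463.4173, 'fy': 463.4173, 'cx': 248.81, 'cy': 182.1254, 'k1': -0.0113, 'world_to_cam': [[0.8626, -0.5054, 0.0216, -0.4341], [-0.287, -0.5241, -0.8018, 0.274], [0.4165, 0.6855, -0.5972, 1.142], [0.0, 0.0, 0.0, 1.0]]}
side cassette_grip [([0.7199, -0.2048, 0.0366], 0.92), ([0.4904, -0.2017, 0.1023], 0.7)]
side tongue_edge [([0.5404, -0.18, 0.0319], 0.73), ([0.6907, -0.1315, 0.0009], 0.56)]
side far_edge [([0.4147, -0.2296, 0.1034], 0.97), ([0.7505, -0.2752, 0.0031], 0.83)]
side bed_mid [([0.6173, 0.0031, 0.0024], 0.7)]
side bed_lip_end [([0.6531, 0.2086, 0.0062], 0.92)]
side bed_catch_end [([0.3508, 0.205, 0.0061], 0.67)]
side rack_base [([0.4817, -0.2102, -0.0033], 0.82)]
side bottle [([0.3523, 0.2031, 0.0054], 0.64), ([0.616, 0.0047, -0.0], 0.51)]
side beaker [([0.5029, 0.4128, -0.0037], 0.73), ([0.4173, -0.0083, -0.0004], 0.64)]
side brush [([0.5009, 0.4106, -0.0068], 0.84)]
side valve [([0.788, 0.0322, -0.0026], 0.84)]
1.6
```

View pics/s1.png

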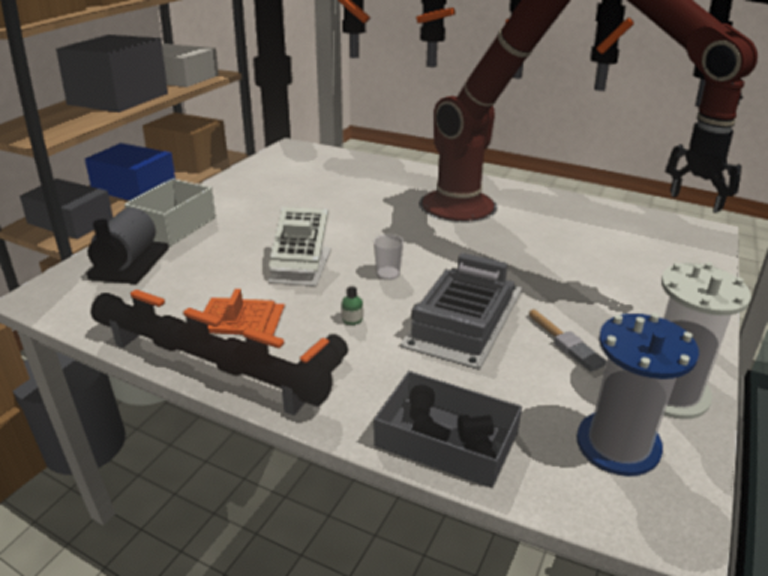

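View pics/d1.png

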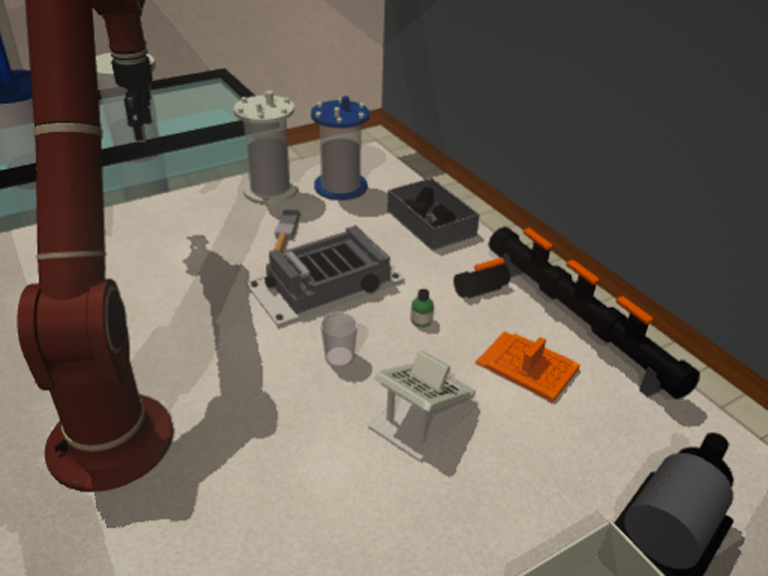

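View pics/w1.png

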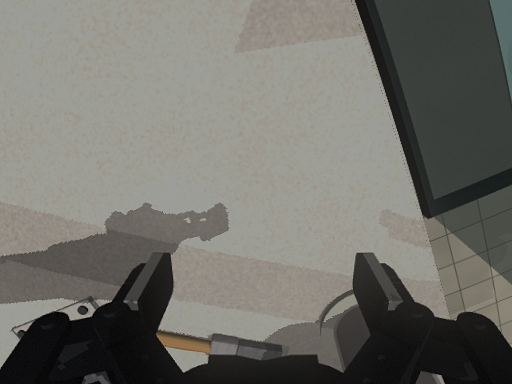

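```bash
python3 - <<'E'
import cv2
s=cv2.imread("pics/s1.png");
import numpy as np
a=np.load("pics/s1.npz")["pixels"][:,:,::-1]; b=np.load("pics/d1.npz")["pixels"][:,:,::-1]
f=lambda im,x0,y0,x1,y1,k:cv2.resize(im[y0:y1,x0:x1],None,fx=k,fy=k,interpolation=cv2.INTER_CUBIC)
cv2.imwrite("pics/c_s_h.png",f(a,265,165,350,245,7))
cv2.imwrite("pics/c_d_h.png",f(b,160,145,275,220,6.5))
cv2.imwrite("pics/c_s_c.png",f(a,170,130,225,195,8))
cv2.imwrite("pics/c_d_c.png",f(b,240,225,325,310,7))
E
```

```text
(no output)
```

View pics/c_s_h.png

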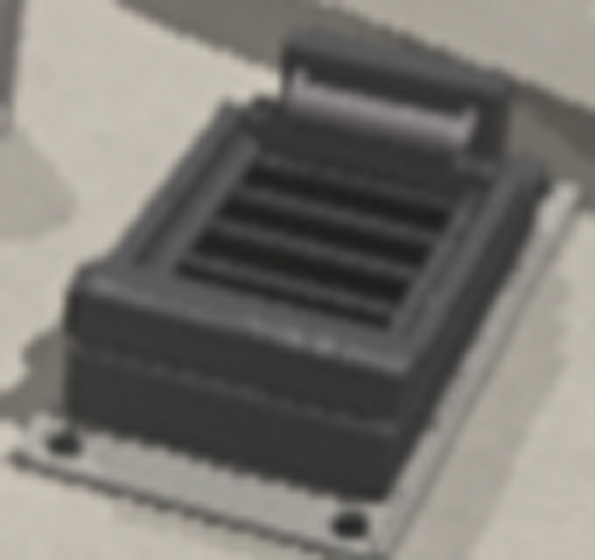

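View pics/c_d_h.png

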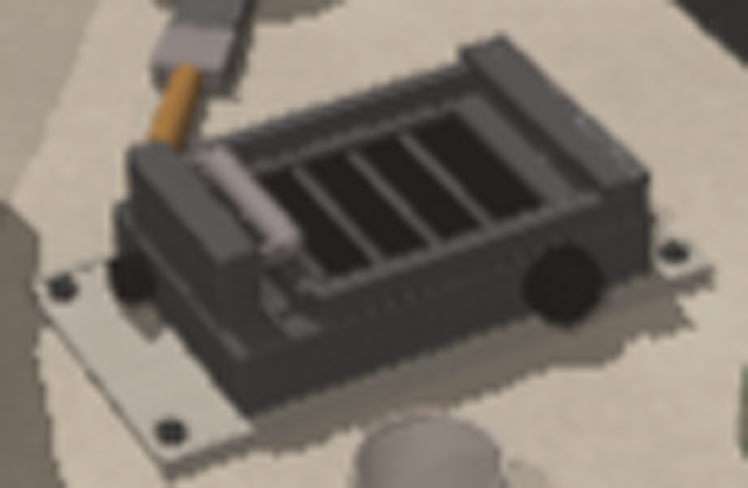

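View pics/c_s_c.png

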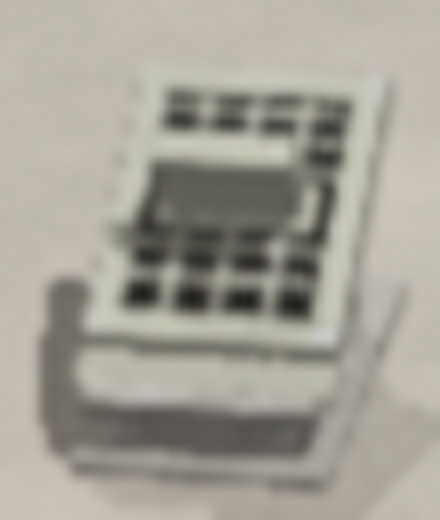

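View pics/c_d_c.png

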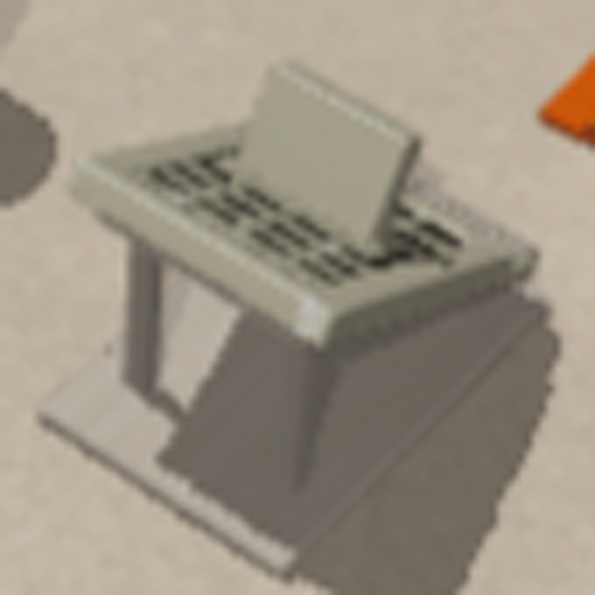

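```bash
python3 - <<'E'
from h import *
S=dict(np.load("pics/s1.npz"));D=dict(np.load("pics/d1.npz"))
s=lambda L:np.array(L)/7.+[265,165]; d=lambda L:np.array(L)/6.5+[160,145]
p=lambda n,a:print(n,np.round(a*1000,1).tolist())
p("plate S lip L,R, catch",atz(S,s([[15,457],[382,556],[578,187]]),.008))
p("plate D catch,catch,lip",atz(D,d([[40,290],[170,472],[712,270]]),.008))
p("holes S",atz(S,s([[64,443],[350,523]]),.008)); p("holes D",atz(D,d([[63,288],[171,432],[674,251]]),.008))
p("lip inner D",atz(D,d([[460,50],[603,188]]),.072));p("lip outer D",atz(D,d([[503,38],[648,180]]),.072))
p("lip outer S",atz(S,s([[75,300],[410,372]]),.072));p("lip inner S",atz(S,s([[100,272],[437,340]]),.072))
p("block D",atz(D,d([[130,150],[165,145],[262,248],[220,262]]),.089))
p("block S",atz(S,s([[290,38],[508,92]]),.089))
E
```

```text
plate S lip L,R, catch [[657.8, 132.8, 8.0], [651.3, 289.1, 8.0], [352.7, 283.2, 8.0]]
plate D catch,catch,lip [[356.9, 269.8, 8.0], [356.8, 115.7, 8.0], [654.0, 125.3, 8.0]]
holes S [[640.3, 146.9, 8.0], [637.4, 270.7, 8.0]]
holes D [[367.3, 265.9, 8.0], [368.7, 141.0, 8.0], [645.7, 147.7, 8.0]]
lip inner D [[592.7, 273.9, 72.0], [595.0, 135.4, 72.0]]
lip outer D [[617.5, 273.3, 72.0], [617.4, 130.7, 72.0]]
lip outer S [[629.1, 144.8, 72.0], [615.7, 282.5, 72.0]]
lip inner S [[606.2, 145.7, 72.0], [590.3, 285.2, 72.0]]
block D [[401.4, 249.4, 89.0], [417.6, 245.3, 89.0], [422.6, 149.4, 89.0], [401.5, 149.0, 89.0]]
block S [[417.5, 156.6, 89.0], [418.8, 260.2, 89.0]]
```

```bash
cat >> h.py <<'E'
from scipy.spatial.transform import Rotation as Ro
def plan(R1,p1,n,p0=None,R0=None,clos=0.0):
    """rows from current (or given) pose to target, straight line + slerp"""
    st=ctrl.state(); p0=st["eef_pos"] if p0 is None else np.array(p0); R0=st["orientation"] if R0 is None else R0
    w=Ro.from_matrix(R0.T@R1).as_rotvec()
    rows=[]
    p=p0.copy();R=R0.copy()
    for i in range(n):
        a=(i+1)/n
        Rn=R0@Ro.from_rotvec(w*a).as_matrix(); pn=p0+(np.array(p1)-p0)*a
        d=R.T@(pn-p); r=np.degrees(Ro.from_matrix(R.T@Rn).as_rotvec())
        row=[*np.round(d,4),*np.round(r,1)]
        row=[float(v) for v in row]
        rows.append(row+[clos])
        # apply rounded
        p=p+R@np.array(row[:3]); R=R@Ro.from_rotvec(np.radians(row[3:6])).as_matrix()
    print("["+",".join("["+",".join(f"{v:g}" for v in r)+"]" for r in rows)+"]")
    m=np.abs(np.array(rows)).max(0); print("max",m[:3],m[3:6]); return p,R
def down(az):
    a=np.radians(az); y=np.array([np.cos(a),np.sin(a),0]); x=np.array([0,0,-1.]); return np.c_[x,y,np.cross(x,y)]
E
python3 - <<'E'
from h import *
W=dict(np.load("pics/w1.npz"));M=W["world_to_cam"];R=M[:3,:3];c=-R.T@M[:3,3]
st=ctrl.state();T=st["orientation"]
print("cam in tool",T.T@(c-st["eef_pos"]),"axes cam z in tool",T.T@R[2],"x",T.T@R[0],W["fx"],W["cx"],W["cy"])
plan(down(1),[0.50,0.20,0.32],12)
E
```

```text
cam in tool [-1.43638533e-01  3.45135236e-06 -8.36893086e-02] axes cam z in tool [ 9.44877722e-01 -3.06793956e-04  3.27423269e-01] x [ 3.85213631e-04  9.99999911e-01 -1.74654201e-04] 322.9775711856529 262.69278952637654 188.73550880360767
[[-0.0074,-0.022,0.0313,5.4,-0,0,0],[-0.0074,-0.019,0.0333,5.4,-0,0,0],[-0.0074,-0.0158,0.0349,5.5,-0,0,0],[-0.0074,-0.0123,0.0362,5.4,-0,0,0],[-0.0074,-0.0089,0.0373,5.4,-0,0,0],[-0.0074,-0.0054,0.0379,5.4,-0,0,0],[-0.0073,-0.0017,0.0382,5.5,-0,0,0],[-0.0074,0.0019,0.0383,5.4,-0,0,0],[-0.0074,0.0055,0.0379,5.4,-0,0,0],[-0.0074,0.0091,0.0372,5.4,-0,0,0],[-0.0074,0.0125,0.0361,5.4,-0,0,0],[-0.0074,0.0159,0.0349,5.5,-0,0,0]]
max [0.0074 0.022  0.0383] [5.5 0.  0. ]
```

jog_arm([
  [-0.0074, -0.022, 0.0313, 5.4, 0, 0, 0],
  [-0.0074, -0.019, 0.0333, 5.4, 0, 0, 0],
  [-0.0074, -0.0158, 0.0349, 5.5, 0, 0, 0],
  [-0.0074, -0.0123, 0.0362, 5.4, 0, 0, 0],
  [-0.0074, -0.0089, 0.0373, 5.4, 0, 0, 0],
  [-0.0074, -0.0054, 0.0379, 5.4, 0, 0, 0],
  [-0.0073, -0.0017, 0.0382, 5.5, 0, 0, 0],
  [-0.0074, 0.0019, 0.0383, 5.4, 0, 0, 0],
  [-0.0074, 0.0055, 0.0379, 5.4, 0, 0, 0],
  [-0.0074, 0.0091, 0.0372, 5.4, 0, 0, 0],
  [-0.0074, 0.0125, 0.0361, 5.4, 0, 0, 0],
  [-0.0074, 0.0159, 0.0349, 5.5, 0, 0, 0],
], force=100)

```text
clock: 3.1
eef_pos: [0.499, 0.1885, 0.3222]
orientation: [[0.0, 1.0, -0.012], [0.005, -0.012, -1.0], [-1.0, 0.0, -0.005]]
ft_force: [1.3, 0.4, -0.3]
gripper_width: 0.0855
```

```bash
python3 - <<'E'
from h import *
st=ctrl.state();print(st["eef_pos"],st["orientation"].round(3).tolist(),st["clock"],st["q"].round(2))
snap("wrist","w2",scale=1.5)
marks("wrist",["bed_mid","bed_lip_end","bed_catch_end"])
E
```

```text
[0.49898198 0.18848922 0.32218682] [[0.0, 1.0, -0.012], [0.005, -0.012, -1.0], [-1.0, 0.0, -0.005]] 3.1 [-0.65  0.36  0.36  1.63 -0.14  1.18 -0.27]
wrist bed_mid []
wrist bed_lip_end [([0.6561, 0.2144, 0.0058], 0.59)]
wrist bed_catch_end [([0.3553, 0.2047, 0.0066], 0.8)]
```

View pics/w2.png

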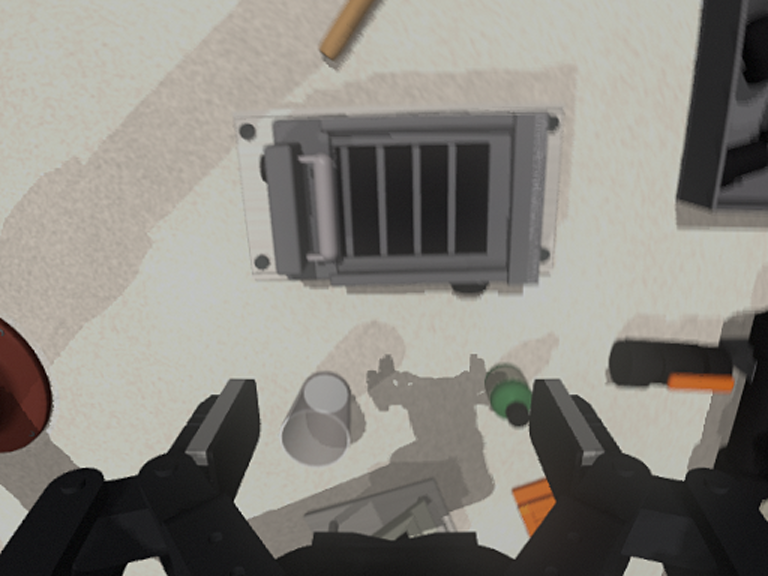

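Tracking is good. The wrist picture shows the housing at (270–550, 110–290): plate holes at (247,131), (262,262), (552,122), (545,255), and the lip on the right. I'll enlarge it.

```bash
python3 - <<'E'
import numpy as np,cv2
a=np.load("pics/w2.npz")["pixels"][:,:,::-1]
f=lambda im,x0,y0,x1,y1,k:cv2.resize(im[y0:y1,x0:x1],None,fx=k,fy=k,interpolation=cv2.INTER_CUBIC)
cv2.imwrite("pics/w2a.png",f(np.clip(a*1.6,0,255).astype(np.uint8),155,68,270,200,4.5)); cv2.imwrite("pics/w2b.png",f(np.clip(a*1.6,0,255).astype(np.uint8),265,68,380,200,4.5))
E
```

```text
(no output)
```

View pics/w2a.png

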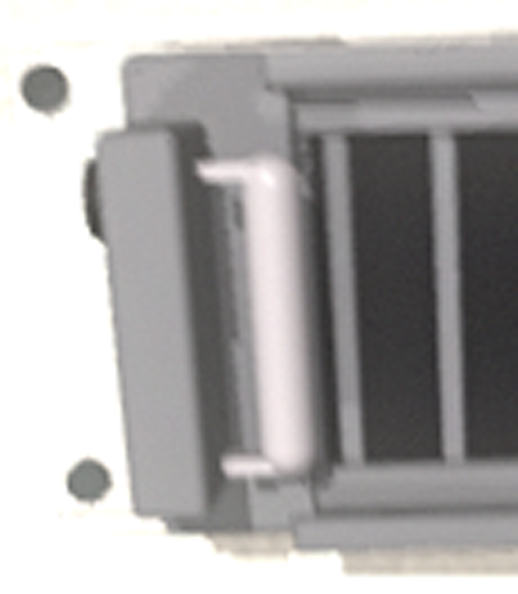

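View pics/w2b.png

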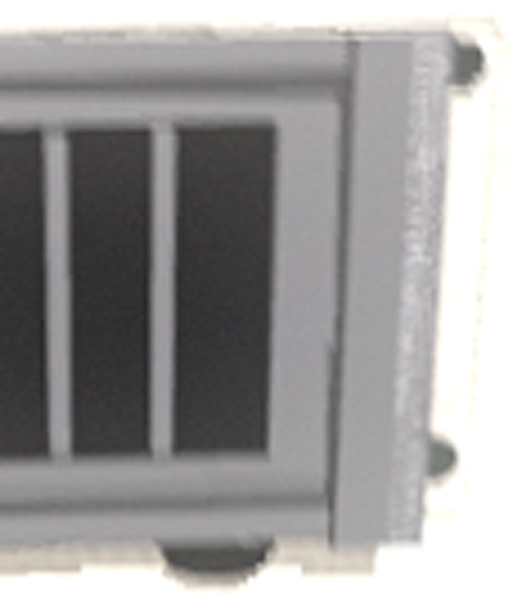

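```bash
cat > fit.py <<'E'
from h import *
from scipy.optimize import least_squares
S=dict(np.load("pics/s1.npz"));D=dict(np.load("pics/d1.npz"));W=dict(np.load("pics/w2.npz"))
s=lambda L:np.array(L)/7.+[265,165]; d=lambda L:np.array(L)/6.5+[160,145]
a=lambda L:np.array(L)/4.5+[155,68]; b=lambda L:np.array(L)/4.5+[265,68]
p=lambda n,a:print(n,np.round(a*1000,1).tolist())
p("block W TL TR BR BL",atz(W,a([[103,135],[178,130],[210,515],[135,515]]),.089))
p("roller ctr W",atz(W,a([[272,165],[290,465]]),.0815))
p("holes W",np.r_[atz(W,a([[45,88],[88,480]]),.008),atz(W,b([[467,65],[440,457]]),.008)])
p("lip inner W",atz(W,b([[352,38],[333,540]]),.072))
p("side wall top inner W (z65)",atz(W,np.r_[a([[505,82]]),b([[345,85],[330,505]])],.065))
p("slot end edge W z53",atz(W,b([[275,125],[268,455]]),.053))
E
python3 fit.py
```

```text
block W TL TR BR BL [[404.0, 253.5, 89.0], [423.2, 254.3, 89.0], [424.4, 152.3, 89.0], [403.7, 152.5, 89.0]]
roller ctr W [[445.5, 244.7, 81.5], [446.0, 164.1, 81.5]]
holes W [[366.5, 264.0, 8.0], [368.3, 139.2, 8.0], [646.1, 267.8, 8.0], [647.6, 143.9, 8.0]]
lip inner W [[595.0, 275.0, 72.0], [598.1, 137.3, 72.0]]
side wall top inner W (z65) [[506.1, 264.2, 65.0], [595.4, 263.0, 65.0], [598.2, 145.7, 65.0]]
slot end edge W z53 [[579.4, 252.1, 53.0], [581.7, 157.6, 53.0]]
```

```bash
cat >> h.py <<'E'
def cass(az,tilt):
    """tool orientation to hold the cassette whose -x axis points at azimuth az (deg), far end raised by tilt (deg)"""
    a,t=np.radians([az,tilt]); h=np.array([-np.cos(a),-np.sin(a),0]); u=np.array([0,0,1.])
    X=h*np.cos(t)+u*np.sin(t); Z=-h*np.sin(t)+u*np.cos(t)
    return np.c_[-Z,-X,np.cross(Z,X)]
E
python3 - <<'E'
from h import *
R=cass(21,29); g=np.array([.489,-.2027,.1048])
plan(R,g-0.15*R[:,0],10)
E
```

```text
[[0.0084,0.0062,0.0366,-2.1,-0.6,-2.9,0],[0.0085,0.0052,0.0366,-2.1,-0.5,-2.8,0],[0.0086,0.0044,0.0368,-2.1,-0.6,-2.9,0],[0.0087,0.0034,0.0369,-2.1,-0.6,-2.9,0],[0.009,0.0025,0.0368,-2.1,-0.6,-2.9,0],[0.0093,0.0017,0.0369,-2.1,-0.5,-2.8,0],[0.0096,0.0007,0.0368,-2.1,-0.6,-2.9,0],[0.0099,-0.0001,0.0367,-2.1,-0.6,-2.9,0],[0.0103,-0.0009,0.0365,-2.1,-0.6,-2.9,0],[0.0108,-0.0018,0.0365,-2.1,-0.5,-2.8,0]]
max [0.0108 0.0062 0.0369] [2.1 0.6 2.9]
```

jog_arm([
  [0.0084, 0.0062, 0.0366, -2.1, -0.6, -2.9, 0],
  [0.0085, 0.0052, 0.0366, -2.1, -0.5, -2.8, 0],
  [0.0086, 0.0044, 0.0368, -2.1, -0.6, -2.9, 0],
  [0.0087, 0.0034, 0.0369, -2.1, -0.6, -2.9, 0],
  [0.009, 0.0025, 0.0368, -2.1, -0.6, -2.9, 0],
  [0.0093, 0.0017, 0.0369, -2.1, -0.5, -2.8, 0],
  [0.0096, 0.0007, 0.0368, -2.1, -0.6, -2.9, 0],
  [0.0099, -0.0001, 0.0367, -2.1, -0.6, -2.9, 0],
  [0.0103, -0.0009, 0.0365, -2.1, -0.6, -2.9, 0],
  [0.0108, -0.0018, 0.0365, -2.1, -0.5, -2.8, 0],
])

```text
clock: 4.55
eef_pos: [0.5673, -0.157, 0.2254]
orientation: [[-0.46, 0.785, 0.414], [-0.182, 0.373, -0.91], [-0.869, -0.494, -0.028]]
ft_force: [-1.0, 0.5, -0.3]
gripper_width: 0.0855
```

```bash
python3 - <<'E'
from h import *
st=ctrl.state();R=st["orientation"];print(st["eef_pos"],R.round(3).tolist(),st["clock"],st["q"].round(2)); print(np.degrees(Ro.from_matrix(R.T@cass(21,29)).as_rotvec()))
snap("wrist","w3",scale=1.5)
marks("wrist",["cassette_grip","tongue_edge","far_edge","rack_base"])
E
```

```text
[ 0.56726092 -0.15697163  0.22543442] [[-0.46, 0.785, 0.414], [-0.182, 0.373, -0.91], [-0.869, -0.494, -0.028]] 4.55 [-0.05  0.78  0.34  1.27  0.06  1.55  0.66]
[3.84637157 0.29383751 0.66606794]
wrist cassette_grip [([0.7164, -0.2124, 0.0367], 0.69), ([0.493, -0.2025, 0.1025], 0.56)]
wrist tongue_edge [([0.6874, -0.1251, -0.0034], 0.96), ([0.5389, -0.1832, 0.0317], 0.74)]
wrist far_edge [([0.4141, -0.2312, 0.1052], 0.79)]
wrist rack_base []
```

View pics/w3.png

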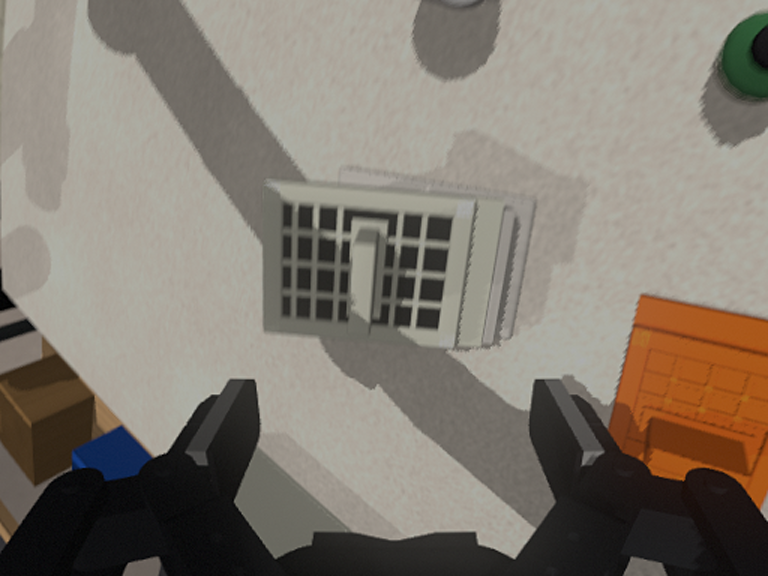

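```bash
python3 - <<'E'
from h import *
W=dict(np.load("pics/w3.npz"));a=W["pixels"][:,:,::-1]
# overlay model
def model(g,az,t):
    R=cass(az,t);X=-R[:,1];Z=-R[:,0];Y=R[:,2]
    f=lambda x,y,z:g+X*x+Y*y+Z*z
    B=[]
    B.append([f(-68,s*55,-24) if 0 else f(*(np.array(q)/1000)) for q in [(-68,-55,-24),(72,-55,-24),(72,55,-24),(-68,55,-24)]])
    B.append([f(*(np.array(q)/1000)) for q in [(-88,-55,-32),(-68,-55,-32),(-68,55,-32),(-88,55,-32)]])
    B.append([f(*(np.array(q)/1000)) for q in [(-7,-30,18),(7,-30,18),(7,30,18),(-7,30,18)]])
    B.append([f(*(np.array(q)/1000)) for q in [(-7,-30,-24),(7,-30,-24),(7,30,-24),(-7,30,-24)]])
    return B
im=cv2.resize(a[105:245,160:370],None,fx=3.8,fy=3.8,interpolation=cv2.INTER_CUBIC)
cv2.imwrite("pics/w3a.png",im)
o=im.copy()
for P in model(np.array([.489,-.2027,.1048]),21,29):
    uv=(proj(W,np.array(P))+0.5-[160,105])*3.8
    cv2.polylines(o,[uv.astype(np.int32)],True,(0,0,255),1)
cv2.imwrite("pics/w3o.png",o)
E
```

```text
(no output)
```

View pics/w3o.png

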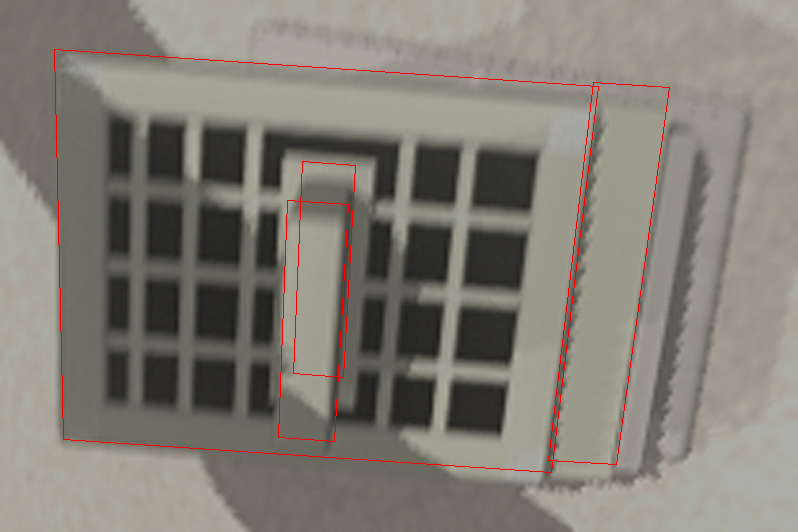

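```bash
python3 - <<'E'
from h import *
R=cass(21,29); g=np.array([.4898,-.2045,.1048])
p,R1=plan(R,g-0.06*R[:,0],5)
plan(R,g+0.018*R[:,0],5,p,R1)
E
```

```text
[[0.0179,-0.0039,0.0032,0.7,0.1,0.1,0],[0.018,-0.0039,0.0033,0.8,0,0.1,0],[0.0179,-0.0038,0.0033,0.7,0.1,0.1,0],[0.0179,-0.0039,0.0034,0.7,0,0.1,0],[0.0179,-0.0039,0.0035,0.8,0.1,0.2,0]]
max [0.018  0.0039 0.0035] [0.8 0.1 0.2]
[[0.0156,-0,0,-0,-0,-0,0],[0.0156,-0,0,-0,-0,-0,0],[0.0156,-0,0,-0,-0,-0,0],[0.0156,-0,0,-0,-0,-0,0],[0.0156,-0,0,-0,-0,-0,0]]
max [0.0156 0.     0.    ] [0. 0. 0.]
```

jog_arm([
  [0.018, -0.0039, 0.0033, 0.8, 0.1, 0.1, 0],
  [0.018, -0.0039, 0.0033, 0.8, 0, 0.1, 0],
  [0.018, -0.0039, 0.0033, 0.8, 0.1, 0.1, 0],
  [0.018, -0.0039, 0.0034, 0.8, 0, 0.1, 0],
  [0.018, -0.0039, 0.0035, 0.8, 0.1, 0.2, 0],
  [0, 0, 0, 0, 0, 0, 0],
])

```text
clock: 5.55
eef_pos: [0.5203, -0.1806, 0.1593]
orientation: [[-0.437, 0.82, 0.37], [-0.171, 0.328, -0.929], [-0.883, -0.469, -0.003]]
ft_force: [-0.7, -0.7, 0.4]
gripper_width: 0.0859
```

```bash
python3 - <<'E'
from h import *
st=ctrl.state();print(st["eef_pos"],st["clock"],st["q"].round(2))
R=cass(21,29); g=np.array([.4898,-.2045,.1048])
print("grip in tool",st["orientation"].T@(g-st["eef_pos"]))
p,R1=plan(R,g+0.018*R[:,0],6)
E
```

```text
[ 0.52033823 -0.18059704  0.15925635] 5.55 [-0.03  0.77  0.35  1.5   0.05  1.3   0.63]
grip in tool [ 0.06551886 -0.00733489  0.01108635]
[[0.0139,-0.0013,0.0018,0.1,0,-0.2,0],[0.0139,-0.0012,0.0019,0.1,0.1,-0.1,0],[0.014,-0.0012,0.0018,0.1,-0,-0.2,0],[0.0139,-0.0011,0.0019,0.2,0,-0.2,0],[0.0139,-0.0011,0.0019,0.1,0,-0.2,0],[0.014,-0.0011,0.0019,0.1,0.1,-0.1,0]]
max [0.014  0.0013 0.0019] [0.2 0.1 0.2]
```

jog_arm([
  [0.006, -0.004, 0.006, 0.5, 0.1, -0.5, 0],
  [0.006, -0.004, 0.006, 0.4, 0.1, -0.5, 0],
  [0, 0, 0, 0, 0, 0, 0],
])

```text
clock: 5.92
eef_pos: [0.515, -0.195, 0.1538]
orientation: [[-0.448, 0.819, 0.359], [-0.174, 0.313, -0.934], [-0.877, -0.481, 0.003]]
ft_force: [-0.0, 0.2, 0.2]
gripper_width: 0.0852
```

```bash
cat > chk.py <<'E'
from h import *
st=ctrl.state();print(st["eef_pos"],st["clock"],st["q"].round(2))
R=cass(21,29); g=np.array([.4898,-.2045,.1048])
print("grip in tool",st["orientation"].T@(g-st["eef_pos"]))
p,R1=plan(R,g+0.018*R[:,0],5)
E
python3 chk.py; python3 -c "
from h import *
snap('wrist','w4',scale=1.5)"
```

```text
[ 0.51504241 -0.19503783  0.15379076] 5.925 [-0.01  0.78  0.36  1.5   0.06  1.3   0.64]
grip in tool [ 5.59167605e-02 -7.63869545e-05 -3.41850012e-04]
[[0.0148,-0,-0.0001,-0,0,-0.1,0],[0.0148,-0,-0.0001,-0,0.1,-0,0],[0.0148,-0,-0,-0,-0,-0.1,0],[0.0147,-0,-0.0001,-0,0,-0,0],[0.0148,-0,-0,-0.1,0,-0.1,0]]
max [0.0148 0.     0.0001] [0.1 0.1 0.1]
```

View pics/w4.png

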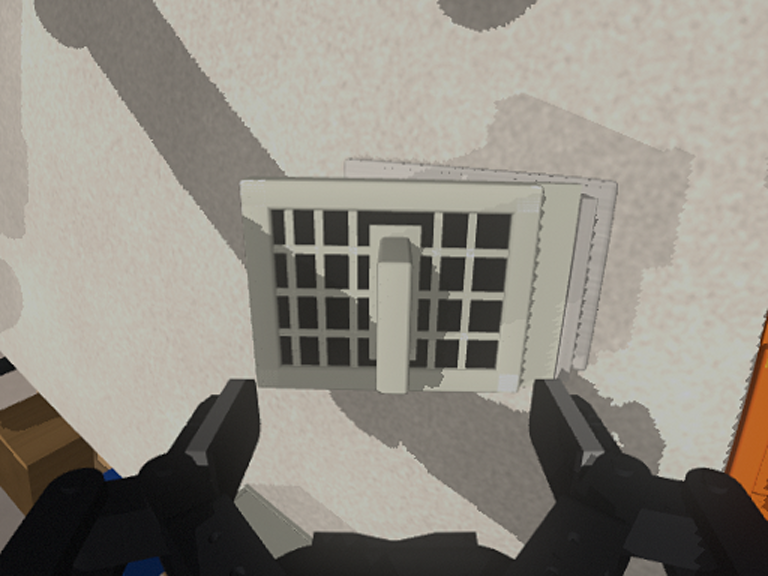

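jog_arm([
  [0.015, 0, 0, 0, 0, -0.1, 0],
  [0.015, 0, 0, 0, 0, -0.1, 0],
  [0.015, 0, 0, 0, 0, 0, 0],
  [0.015, 0, 0, 0, 0, 0, 0],
  [0.012, 0, 0, 0, 0, 0, 0],
  [0, 0, 0, 0, 0, 0, 0],
])

```text
clock: 6.72
eef_pos: [0.4799, -0.207, 0.0856]
orientation: [[-0.453, 0.816, 0.359], [-0.174, 0.314, -0.933], [-0.874, -0.485, -0.0]]
ft_force: [-0.3, 0.2, -0.1]
gripper_width: 0.0856
```

```bash
python3 chk.py; python3 -c "
from h import *
snap('wrist','w5',scale=1.5)"
```

```text
[ 0.47988169 -0.20700544  0.08555372] 6.725 [0.01 0.83 0.35 1.64 0.06 1.11 0.63]
grip in tool [-0.0217571  -0.00045805  0.00121992]
[[-0.0008,-0.0001,0.0002,0,0,0,0],[-0.0007,-0.0001,0.0003,0,0,0,0],[-0.0008,-0.0001,0.0002,0,0,0,0],[-0.0007,-0.0001,0.0003,0,0,0,0],[-0.0008,-0,0.0002,0.1,0,0,0]]
max [0.0008 0.0001 0.0003] [0.1 0.  0. ]
```

View pics/w5.png

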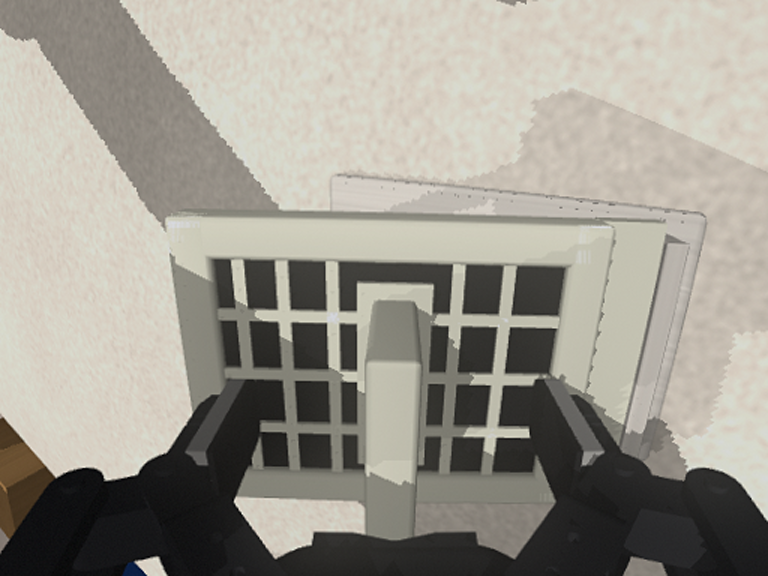

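jog_arm([
  [-0.003, 0, 0.001, 0, 0, 0, 0],
  [0, 0, 0, 0, 0, 0, 0.5],
  [0, 0, 0, 0, 0, 0, 1],
  [0, 0, 0, 0, 0, 0, 1],
  [0, 0, 0, 0, 0, 0, 1],
  [0, 0, 0, 0, 0, 0, 1],
  [0, 0, 0, 0, 0, 0, 1],
  [0, 0, 0, 0, 0, 0, 1],
], force=100)

```text
clock: 7.78
eef_pos: [0.4828, -0.2088, 0.0913]
orientation: [[-0.451, 0.818, 0.358], [-0.176, 0.311, -0.934], [-0.875, -0.484, 0.004]]
ft_force: [-0.1, -1.1, 1.2]
gripper_width: 0.0129
```

```bash
python3 chk.py; python3 -c "
from h import *
print(ctrl.state()['gripper_width'],ctrl.state()['ft_force'])
snap('wrist','w6',scale=1.5)"
```

```text
[ 0.48275777 -0.20879015  0.09133579] 7.775 [0.01 0.83 0.35 1.63 0.06 1.12 0.63]
grip in tool [-0.01571245  0.00057544 -0.00143905]
[[0.0005,0.0001,-0.0003,-0,0,-0,0],[0.0004,0.0001,-0.0003,-0.1,0.1,-0,0],[0.0005,0.0001,-0.0003,0,-0,-0,0],[0.0004,0.0002,-0.0003,-0,0,-0,0],[0.0005,0.0001,-0.0003,-0,0.1,-0,0]]
max [0.0005 0.0002 0.0003] [0.1 0.1 0. ]
0.012900126953055344 [-0.13149107 -1.06977303  1.19368297]
```

View pics/w6.png

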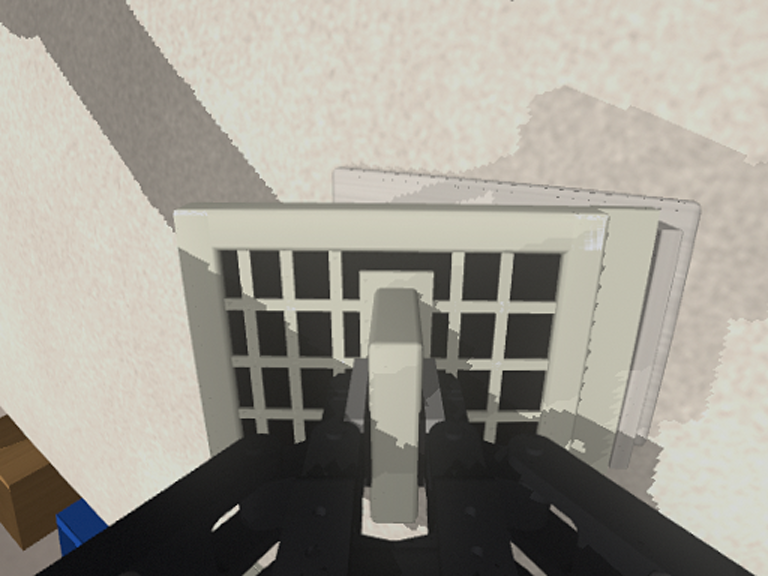

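```bash
cat >> h.py <<'E'
TT=np.array([0.022,0.088,-0.001])   # tongue edge in tool
LIP=np.array([.6105,.2052,.053]); AZ=0.85
def tcp_for(tongue_bed,tilt,az=AZ,TT=TT):
    """tongue_bed: x from lip wall toward roller, y, z above seat (m)"""
    a=np.radians(AZ); bx=np.array([-np.cos(a),-np.sin(a),0]); by=np.cross([0,0,1],bx)
    R=cass(az,tilt); t=LIP+bx*tongue_bed[0]+by*tongue_bed[1]+np.array([0,0,tongue_bed[2]])
    return R,t-R@TT
def tongue_now(TT=TT):
    st=ctrl.state(); a=np.radians(AZ); bx=np.array([-np.cos(a),-np.sin(a),0]); by=np.cross([0,0,1],bx)
    R=st["orientation"]; t=st["eef_pos"]+R@TT; d=t-LIP
    X=-R[:,1];Z=-R[:,0]
    print("t %.2f"%st["clock"],"tongue bed mm",np.round([d@bx*1e3,d@by*1e3,d[2]*1e3],1),"tilt",round(float(np.degrees(np.arcsin(X[2]))),2),"az",round(float(np.degrees(np.arctan2(-X[1],-X[0]))),2),"roll",round(float(np.degrees(np.arcsin(R[2,2]))),2),"F",np.round(st["ft_force"],1),"w",round(st["gripper_width"],4))
E
python3 - <<'E'
from h import *
st=ctrl.state(); R=st["orientation"]
p1=st["eef_pos"]-R[:,0]*0.045
p,r=plan(R,p1,4,clos=1); p,r=plan(R,p1+[0,0,.085],4,p,r,clos=1)
E
```

```text
[[-0.0113,0,-0,0,0,0,1],[-0.0112,-0,0,0,0,0,1],[-0.0112,0,0,0,0,0,1],[-0.0113,0,0,0,0,0,1]]
max [0.0113 0.     0.    ] [0. 0. 0.]
[[-0.0186,-0.0103,0.0001,0,0,0,1],[-0.0186,-0.0103,0.0001,0,0,0,1],[-0.0186,-0.0103,0,0,0,0,1],[-0.0186,-0.0103,0.0001,0,0,0,1]]
max [0.0186 0.0103 0.0001] [0. 0. 0.]
```

jog_arm([
  [-0.006, 0, 0, 0, 0, 0, 1],
  [-0.011, 0, 0, 0, 0, 0, 1],
  [-0.014, 0, 0, 0, 0, 0, 1],
  [-0.014, 0, 0, 0, 0, 0, 1],
  [-0.0186, -0.0103, 0, 0, 0, 0, 1],
  [-0.0186, -0.0103, 0, 0, 0, 0, 1],
  [-0.0186, -0.0103, 0, 0, 0, 0, 1],
  [-0.0186, -0.0103, 0, 0, 0, 0, 1],
  [0, 0, 0, 0, 0, 0, 1],
])

```text
clock: 8.95
eef_pos: [0.5081, -0.1959, 0.2213]
orientation: [[-0.445, 0.819, 0.364], [-0.174, 0.319, -0.932], [-0.879, -0.477, 0.0]]
ft_force: [0.8, -0.3, -4.9]
gripper_width: 0.0129
```

```bash
python3 - <<'E'
from h import *
tongue_now(); st=ctrl.state();print(st["eef_pos"])
snap("side","d2",scale=1.5); snap("wrist","w7",scale=1.5)
R,p=tcp_for([.026,0,.060],14); print(p); plan(R,p,12,clos=1)
E
```

```text
t 8.95 tongue bed mm [ 46.  375.3 107. ] tilt 28.52 az 21.31 roll 0.03 F [ 0.8 -0.3 -4.9] w 0.0129
[ 0.50813541 -0.19593409  0.22134284]
[0.50446276 0.20262668 0.15563563]
[[-0.001,0.013,-0.0309,1.6,0.6,1.2,1],[-0.0004,0.0121,-0.0313,1.6,0.6,1.2,1],[0.0002,0.0113,-0.0317,1.6,0.6,1.2,1],[0.0008,0.0103,-0.0319,1.6,0.6,1.3,1],[0.0013,0.0095,-0.0322,1.6,0.7,1.2,1],[0.0019,0.0085,-0.0324,1.6,0.6,1.2,1],[0.0024,0.0075,-0.0326,1.6,0.6,1.2,1],[0.0029,0.0066,-0.0328,1.6,0.6,1.2,1],[0.0033,0.0056,-0.0329,1.6,0.6,1.2,1],[0.0038,0.0046,-0.033,1.6,0.6,1.3,1],[0.0043,0.0036,-0.0332,1.6,0.6,1.2,1],[0.0046,0.0026,-0.0331,1.6,0.6,1.2,1]]
max [0.0046 0.013  0.0332] [1.6 0.7 1.3]
```

View pics/d2.png

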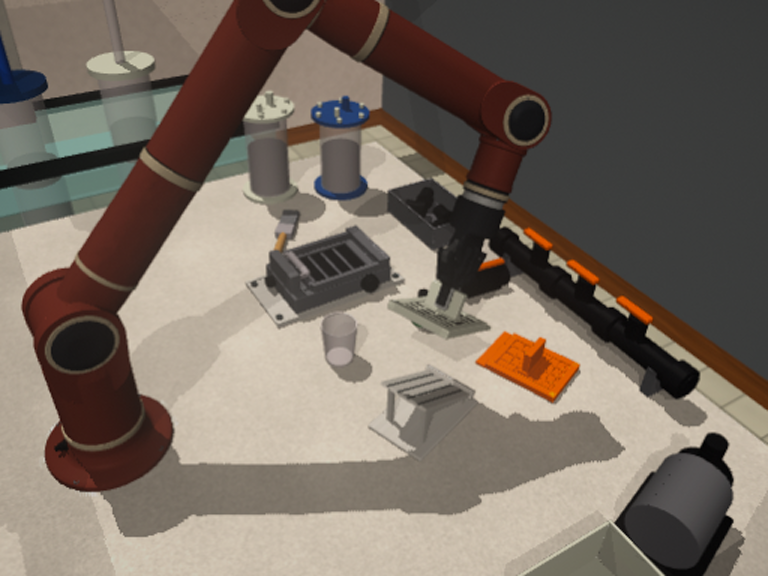

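View pics/w7.png

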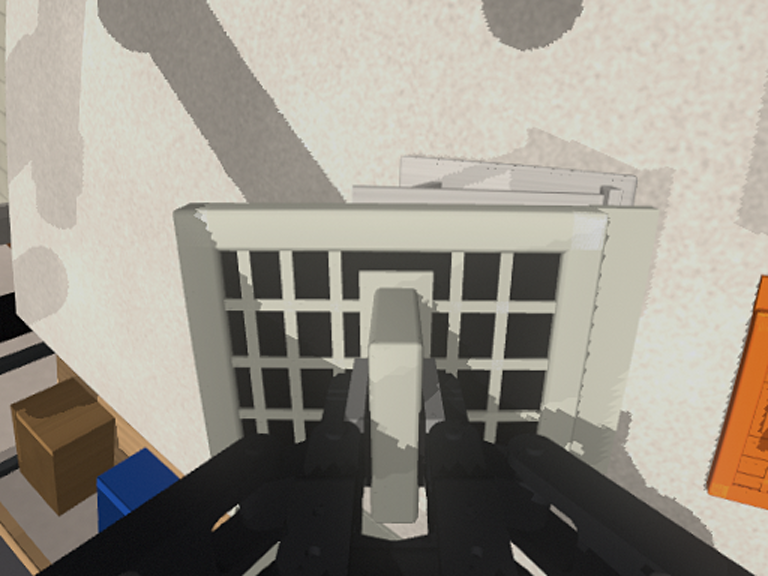

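jog_arm([
  [-0.001, 0.013, -0.031, 1.6, 0.6, 1.2, 1],
  [-0.0004, 0.0121, -0.0313, 1.6, 0.6, 1.2, 1],
  [0.0002, 0.0113, -0.0317, 1.6, 0.6, 1.2, 1],
  [0.0008, 0.0103, -0.0319, 1.6, 0.6, 1.3, 1],
  [0.0013, 0.0095, -0.0322, 1.6, 0.7, 1.2, 1],
  [0.0019, 0.0085, -0.0324, 1.6, 0.6, 1.2, 1],
  [0.0024, 0.0075, -0.0326, 1.6, 0.6, 1.2, 1],
  [0.0029, 0.0066, -0.0328, 1.6, 0.6, 1.2, 1],
  [0.0033, 0.0056, -0.0329, 1.6, 0.6, 1.2, 1],
  [0.0038, 0.0046, -0.033, 1.6, 0.6, 1.3, 1],
  [0.0043, 0.0036, -0.0332, 1.6, 0.6, 1.2, 1],
  [0.0046, 0.0026, -0.0331, 1.6, 0.6, 1.2, 1],
])

```text
clock: 10.55
eef_pos: [0.4988, 0.2085, 0.1389]
orientation: [[-0.261, 0.965, -0.001], [-0.013, -0.005, -1.0], [-0.965, -0.261, 0.014]]
ft_force: [0.8, 0.7, -4.4]
gripper_width: 0.0127
```

```bash
python3 - <<'E'
from h import *
tongue_now(); st=ctrl.state();print(st["eef_pos"])
R,p=tcp_for([.026,0,.060],14); print(p); plan(R,p,3,clos=1)
W=dict(np.load("pics/w7.npz"))
E0=np.array([0.50813541,-0.19593409,0.22134284]); R0=np.array([[-0.445,0.819,0.364],[-0.174,0.319,-0.932],[-0.879,-0.477,0.0]])
a=W["pixels"][:,:,::-1]
o=cv2.resize(a[120:375,105:455],None,fx=2.25,fy=2.25,interpolation=cv2.INTER_CUBIC)
for gx,col in ((-0.016,(0,0,255)),):
    g=np.array([gx,0,-.001])
    f=lambda x,y,z:E0+R0@(g+np.array([-z,-x,y])/1000)
    for L in ([(-68,-55,-24),(72,-55,-24),(72,55,-24),(-68,55,-24)],[(-88,-55,-32),(-68,-55,-32),(-68,55,-32),(-88,55,-32)],[(-7,-30,18),(7,-30,18),(7,30,18),(-7,30,18)]):
        uv=(proj(W,np.array([f(*q) for q in L]))+.5-[105,120])*2.25
        cv2.polylines(o,[uv.astype(np.int32)],True,col,1)
cv2.imwrite("pics/w7o.png",o)
E
```

```text
t 10.55 tongue bed mm [32.5 -4.1 41.6] tilt 15.14 az -0.28 roll 0.8 F [ 0.8  0.7 -4.4] w 0.0127
[0.49878117 0.20852483 0.13887637]
[0.50446276 0.20262668 0.15563563]
[[-0.0059,0.0004,0.002,-0.4,0.2,0.4,1],[-0.0058,0.0004,0.0021,-0.3,0.2,0.4,1],[-0.0059,0.0004,0.002,-0.4,0.1,0.4,1]]
max [0.0059 0.0004 0.0021] [0.4 0.2 0.4]
```

View pics/w7o.png

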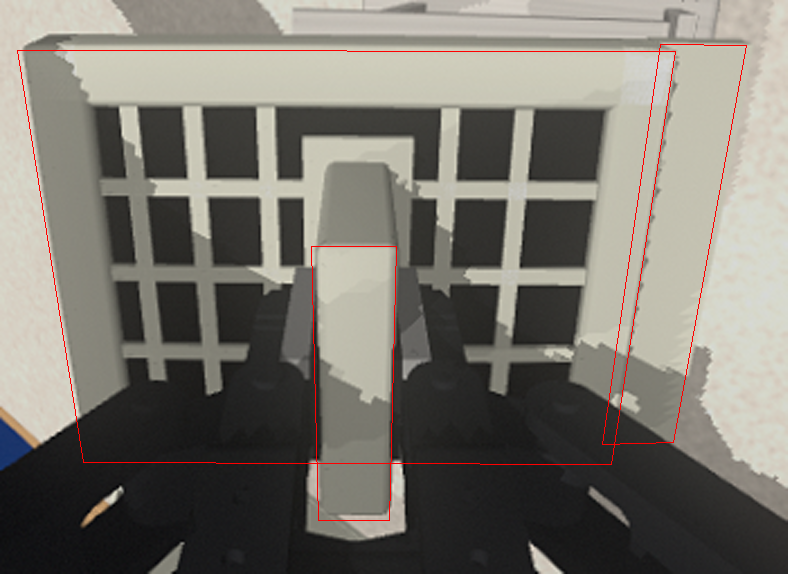

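```bash
sed -i 's/^TT=.*/TT=np.array([0.023,0.088,-0.001])/' h.py; python3 - <<'E'
from h import *
snap("scene","s3",crop=(250,140,380,260),scale=5)
snap("wrist","w8",scale=1.5); 
tongue_now()
R,p=tcp_for([.024,0,.025],14); plan(R,p,4,clos=1)
E
```

```text
t 10.65 tongue bed mm [ 34.8 -10.3  39.8] tilt 15.33 az 0.29 roll 0.5 F [-0.9  0.1 -5.6] w 0.0126
[[0.0034,0.0035,0.0028,-0.1,0.1,0.3,1],[0.0034,0.0034,0.0027,-0.2,0.1,0.4,1],[0.0034,0.0034,0.0028,-0.1,0.1,0.3,1],[0.0035,0.0034,0.0028,-0.1,0.1,0.3,1]]
max [0.0035 0.0035 0.0028] [0.2 0.1 0.4]
```

View pics/s3.png

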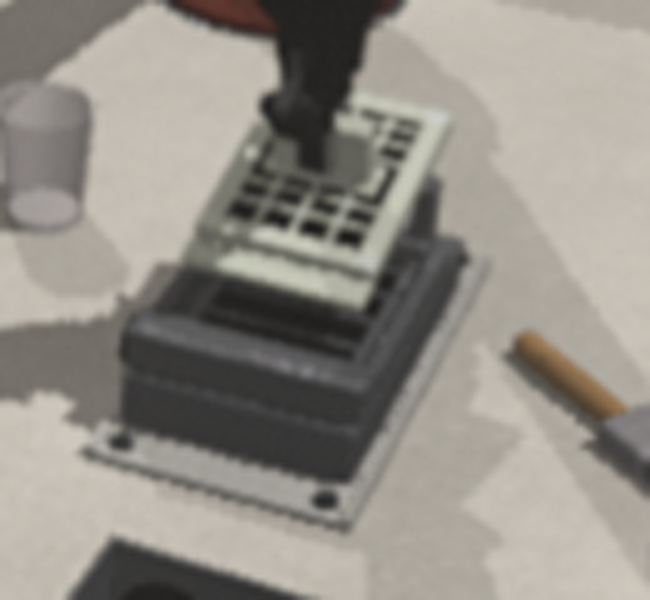

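View pics/w8.png

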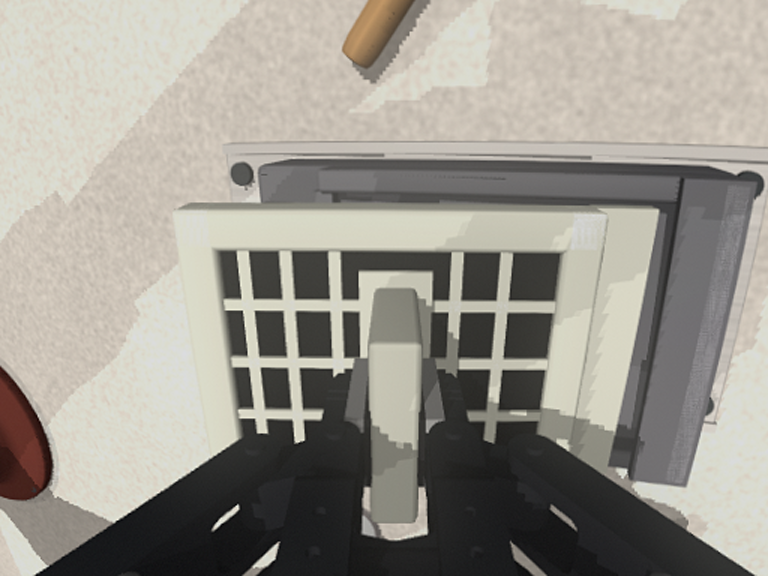

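jog_arm([
  [0.0034, 0.0035, 0.0028, -0.1, 0.1, 0.3, 1],
  [0.0034, 0.0035, 0.0028, -0.2, 0.1, 0.4, 1],
  [0.0034, 0.0034, 0.0028, -0.1, 0.1, 0.3, 1],
  [0.0034, 0.0034, 0.0028, -0.1, 0.1, 0.3, 1],
  [0, 0, 0, 0, 0, 0, 1],
])

```text
clock: 11.28
eef_pos: [0.5069, 0.1965, 0.1187]
orientation: [[-0.245, 0.969, 0.011], [-0.008, 0.009, -1.0], [-0.97, -0.245, 0.006]]
ft_force: [0.3, 0.1, -4.8]
gripper_width: 0.0128
```

```bash
python3 - <<'E'
from h import *
tongue_now()
R,p=tcp_for([.022,0,.012],14); plan(R,p,3,clos=1)
E
```

```text
t 11.28 tongue bed mm [24.   6.8 21.8] tilt 14.18 az 0.53 roll 0.34 F [ 0.3  0.1 -4.8] w 0.0128
[[0.0031,0.0014,-0.0021,-0.1,0.1,0.1,1],[0.0031,0.0014,-0.0021,-0.1,0.1,0,1],[0.0031,0.0014,-0.002,-0.1,0.1,0.1,1]]
max [0.0031 0.0014 0.0021] [0.1 0.1 0.1]
```

jog_arm([
  [0.0, 0.0, -0.0025, -0.1, 0.1, 0.1, 1],
  [0, 0, -0.0025, -0.1, 0.1, 0.1, 1],
  [0, 0, 0, 0, 0.1, 0, 1],
  [0, 0, 0, 0, 0, 0, 1],
])

```text
clock: 11.78
eef_pos: [0.507, 0.2025, 0.1192]
orientation: [[-0.241, 0.971, 0.014], [-0.002, 0.014, -1.0], [-0.971, -0.241, -0.001]]
ft_force: [0.2, -0.2, -4.4]
gripper_width: 0.0125
```

```bash
python3 - <<'E'
from h import *
tongue_now()
R,p=tcp_for([.022,0,.010],14); plan(R,p,3,clos=1)
snap("wrist","w9",scale=1.5);snap("scene","s4",crop=(250,140,380,260),scale=5);tongue_now()
E
```

```text
t 11.78 tongue bed mm [23.6  0.2 22.7] tilt 13.92 az 0.81 roll -0.09 F [ 0.2 -0.2 -4.4] w 0.0125
[[0.0039,0.0016,-0.0001,-0,-0,-0,1],[0.004,0.0015,-0,-0,-0.1,-0.1,1],[0.0039,0.0016,-0.0001,-0,0,0,1]]
max [0.004  0.0016 0.0001] [0.  0.1 0.1]
t 11.88 tongue bed mm [23.6  0.1 22.7] tilt 13.93 az 0.82 roll -0.09 F [-0.   0.6 -5.6] w 0.013
```

View pics/w9.png

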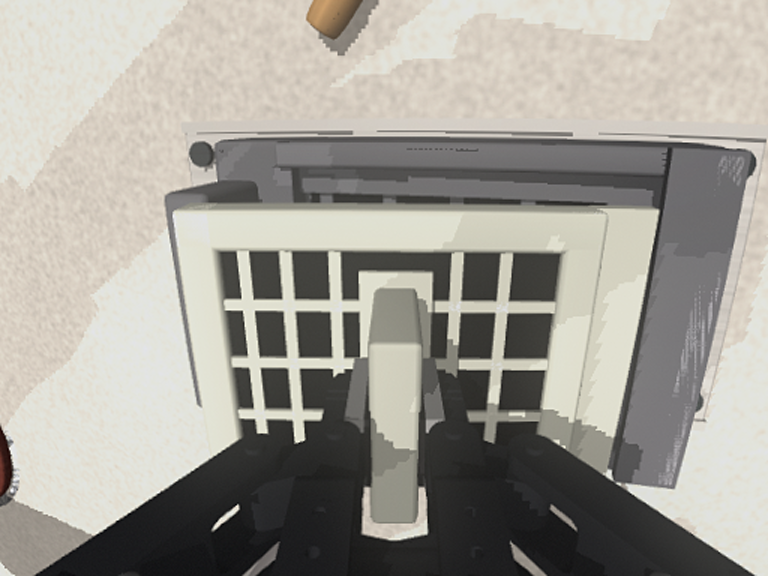

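View pics/s4.png

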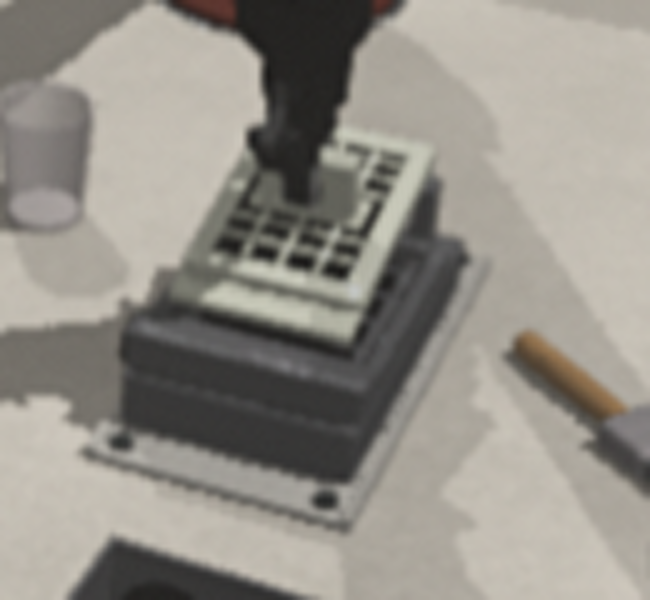

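```bash
python3 - <<'E'
from h import *
W=dict(np.load("pics/w9.npz"))
st=ctrl.state(); R=st["orientation"];E0=st["eef_pos"]
print("lip inner edge",atz(W,np.array([[669,155],[657,235],[618,470]])/1.5,.072))
for y in (-55,0,55):
    t=E0+R@(TT+[-.006,0,y/1000]); print("tongue top tip",t,proj(W,t)*1.5)
print("tip img pts at z",atz(W,np.array([[658,209],[625,425]])/1.5,float(t[2])))
a=W["pixels"][80:330,380:512,::-1]
cv2.imwrite("pics/w9a.png",cv2.resize(a,None,fx=2.4*1,fy=2.4,interpolation=cv2.INTER_CUBIC))
E
```

```text
lip inner edge [[0.5934275  0.27664244 0.072     ]
 [0.59408698 0.24805417 0.072     ]
 [0.59796119 0.14293777 0.072     ]]
tongue top tip [0.58754219 0.25974923 0.08156345] [[650.33679044 206.43545282]]
tongue top tip [0.58830492 0.20475459 0.08147502] [[625.72173761 351.37386939]]
tongue top tip [0.58906765 0.14975995 0.08138659] [[602.95181473 468.71747328]]
tip img pts at z [[0.5902207  0.25902818 0.08138659]
 [0.59378036 0.17244481 0.08138659]]
```

View pics/w9a.png

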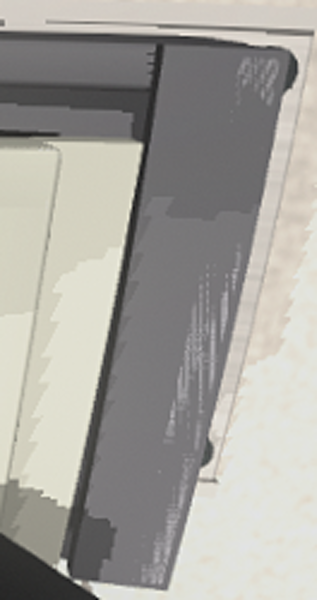

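jog_arm([
  [0.0045, -0.0005, 0, 0, 0, 0, 1],
  [0.0045, 0.0005, 0, 0, 0, 0, 1],
  [0.0045, 0.001, 0, 0, 0, 0, 1],
  [0.0025, 0.0005, 0, 0, 0, 0, 1],
  [0, 0, 0, 0, 0, 0, 1],
])

```text
clock: 12.5
eef_pos: [0.5042, 0.2024, 0.1017]
orientation: [[-0.241, 0.97, 0.014], [-0.002, 0.014, -1.0], [-0.97, -0.241, -0.001]]
ft_force: [0.4, 0.0, -5.6]
gripper_width: 0.0124
```

```bash
python3 - <<'E'
from h import *
tongue_now()
R,p=tcp_for([.025,0,.002],14); plan(R,p,2,clos=1)
snap("wrist","w10",scale=1.5);snap("scene","s5",crop=(250,140,380,260),scale=5);tongue_now()
E
```

```text
t 12.50 tongue bed mm [26.5  0.3  5.2] tilt 13.97 az 0.81 roll -0.07 F [ 0.4  0.  -5.6] w 0.0124
[[0.0013,0.0011,-0.0001,-0,-0,-0,1],[0.0014,0.0012,-0.0001,-0,-0.1,-0,1]]
max [0.0014 0.0012 0.0001] [0.  0.1 0. ]
t 12.60 tongue bed mm [26.3  0.3  5.5] tilt 13.94 az 0.8 roll -0.07 F [-0.2  0.7 -5. ] w 0.013
```

View pics/w10.png

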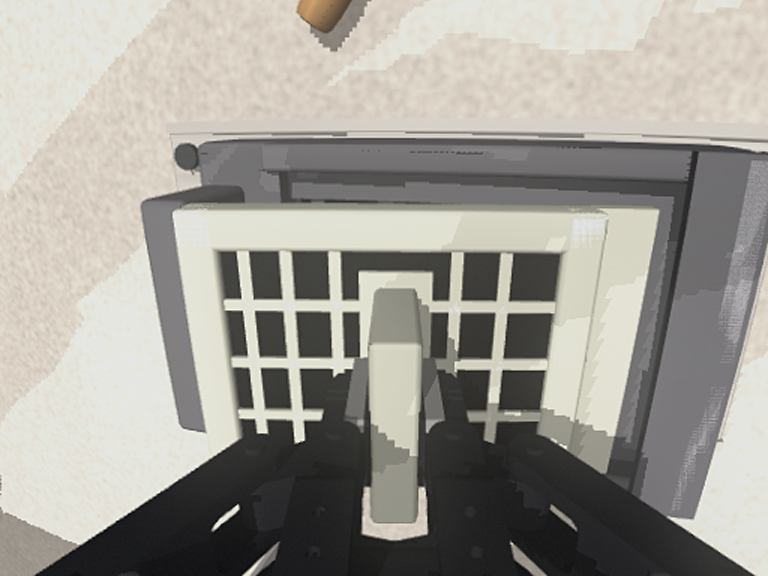

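View pics/s5.png

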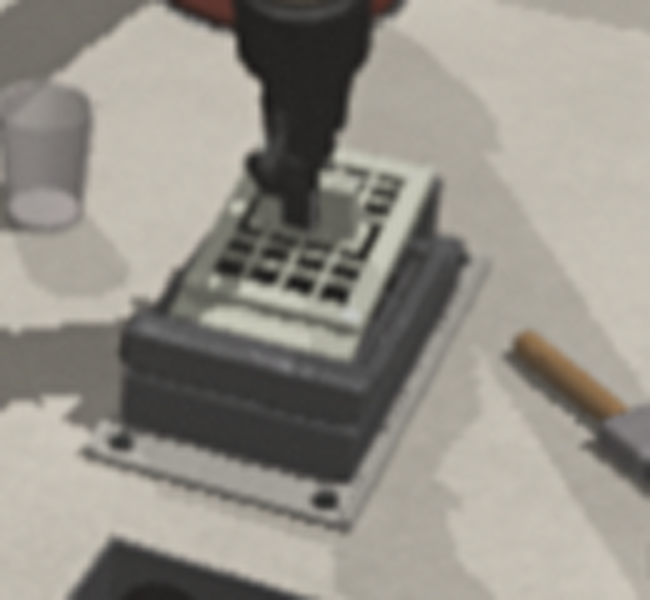

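jog_arm([
  [0.0017, 0.0008, 0, 0, 0, 0, 1],
  [0.0017, 0.0008, 0, 0, 0, 0, 1],
  [0, 0, 0, 0, 0, 0, 1],
])

```text
clock: 12.98
eef_pos: [0.5055, 0.2025, 0.0984]
orientation: [[-0.24, 0.971, 0.014], [-0.002, 0.014, -1.0], [-0.971, -0.24, -0.002]]
ft_force: [-0.3, 0.1, -4.6]
gripper_width: 0.0132
```

```bash
python3 - <<'E'
from h import *
tongue_now()
E
```

```text
t 12.97 tongue bed mm [25.2  0.2  1.9] tilt 13.9 az 0.81 roll -0.09 F [-0.3  0.1 -4.6] w 0.0132
```

jog_arm([
  [-0.0005, 0.004, 0, 0, 0, 0, 1],
  [-0.0006, 0.004, 0, 0, 0, 0, 1],
  [-0.001, 0.004, 0, 0, 0, 0, 1],
  [0, 0, 0, 0, 0, 0, 1],
])

```text
clock: 13.48
eef_pos: [0.519, 0.2026, 0.0975]
orientation: [[-0.239, 0.971, 0.014], [-0.002, 0.014, -1.0], [-0.971, -0.239, -0.002]]
ft_force: [0.2, 1.0, -4.6]
gripper_width: 0.013
```

```bash
python3 - <<'E'
from h import *
tongue_now()
E
```

```text
t 13.47 tongue bed mm [11.6  0.2  1.2] tilt 13.84 az 0.8 roll -0.09 F [ 0.2  1.  -4.6] w 0.013
```

jog_arm([
  [-0.0005, 0.002, 0, 0, 0, 0, 1],
  [-0.0005, 0.002, 0, 0, 0, 0, 1],
  [-0.0003, 0.001, 0, 0, 0, 0, 1],
  [0, 0, 0, 0, 0, 0, 1],
])

```text
clock: 13.98
eef_pos: [0.5243, 0.2027, 0.0976]
orientation: [[-0.24, 0.971, 0.014], [-0.002, 0.014, -1.0], [-0.971, -0.24, -0.002]]
ft_force: [-0.8, -0.3, -4.9]
gripper_width: 0.0126
```

```bash
python3 - <<'E'
from h import *
tongue_now()
snap("wrist","w11",scale=1.5);tongue_now()
E
```

```text
t 13.97 tongue bed mm [6.4 0.3 1.1] tilt 13.88 az 0.8 roll -0.09 F [-0.8 -0.3 -4.9] w 0.0126
t 14.03 tongue bed mm [6.4 0.2 1.1] tilt 13.88 az 0.8 roll -0.09 F [-0.6 -0.7 -6.3] w 0.0128
```

View pics/w11.png

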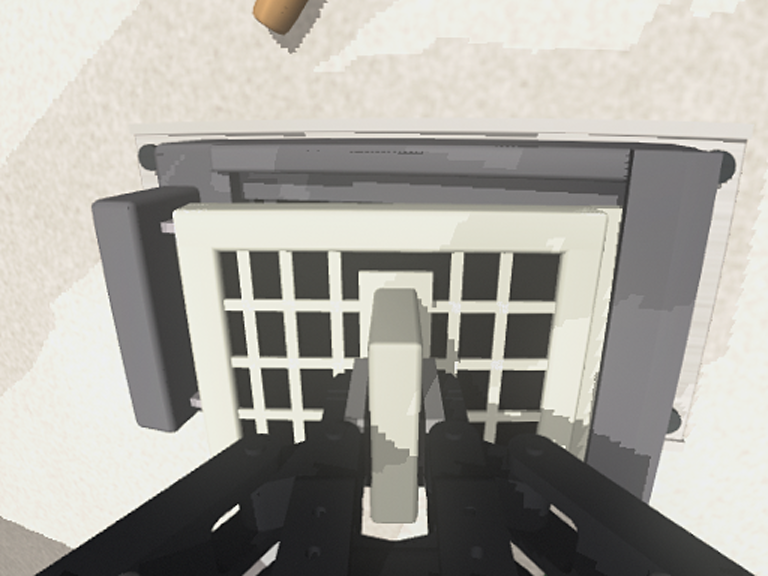

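jog_arm([
  [-0.0003, 0.001, 0, 0, 0, 0, 1],
  [-0.0003, 0.001, 0, 0, 0, 0, 1],
  [0, 0, 0, 0, 0, 0, 1],
])

```text
clock: 14.4
eef_pos: [0.5259, 0.2028, 0.0976]
orientation: [[-0.241, 0.97, 0.014], [-0.002, 0.014, -1.0], [-0.971, -0.241, -0.002]]
ft_force: [-0.5, -0.4, -4.9]
gripper_width: 0.0128
```

```bash
python3 - <<'E'
from h import *
tongue_now()
E
```

```text
t 14.40 tongue bed mm [4.8 0.2 1.1] tilt 13.95 az 0.82 roll -0.09 F [-0.5 -0.4 -4.9] w 0.0128
```

jog_arm([
  [-0.0003, 0.001, 0, 0, 0, 0, 1],
  [-0.0003, 0.001, 0, 0, 0, 0, 1],
  [0, 0, 0, 0, 0, 0, 1],
])

```text
clock: 14.78
eef_pos: [0.5262, 0.2027, 0.0977]
orientation: [[-0.245, 0.969, 0.015], [-0.002, 0.015, -1.0], [-0.969, -0.245, -0.001]]
ft_force: [-1.4, 0.1, -4.6]
gripper_width: 0.0126
```

```bash
python3 - <<'E'
from h import *
tongue_now()
E
```

```text
t 14.78 tongue bed mm [4.6 0.2 0.8] tilt 14.2 az 0.86 roll -0.07 F [-1.4  0.1 -4.6] w 0.0126
```

```bash
python3 - <<'E'
from h import *
snap("wrist","w12",scale=1.5);tongue_now()
snap("scene","s6",crop=(250,140,380,260),scale=5);tongue_now()
E
```

```text
t 14.82 tongue bed mm [4.6 0.2 0.9] tilt 14.19 az 0.86 roll -0.07 F [-1.9 -0.2 -4.9] w 0.0127
t 14.88 tongue bed mm [4.6 0.2 0.8] tilt 14.19 az 0.86 roll -0.07 F [-0.7 -0.3 -4.3] w 0.0129
```

View pics/w12.png

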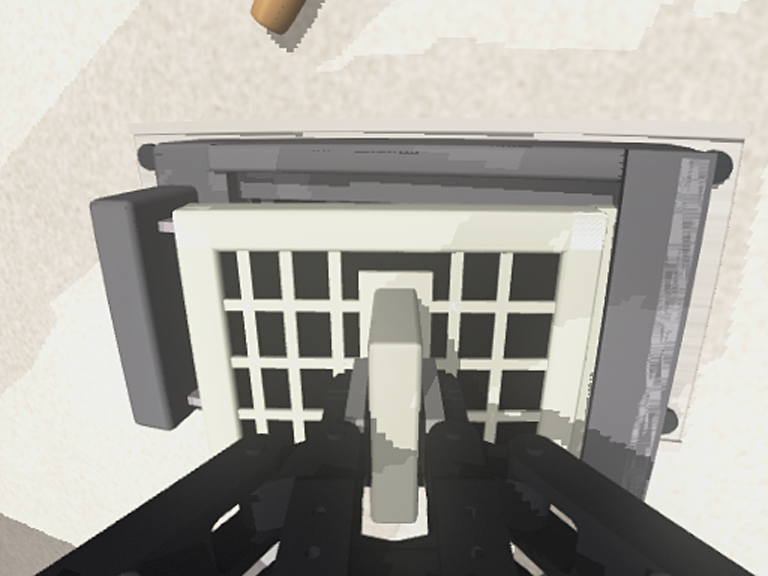

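View pics/s6.png

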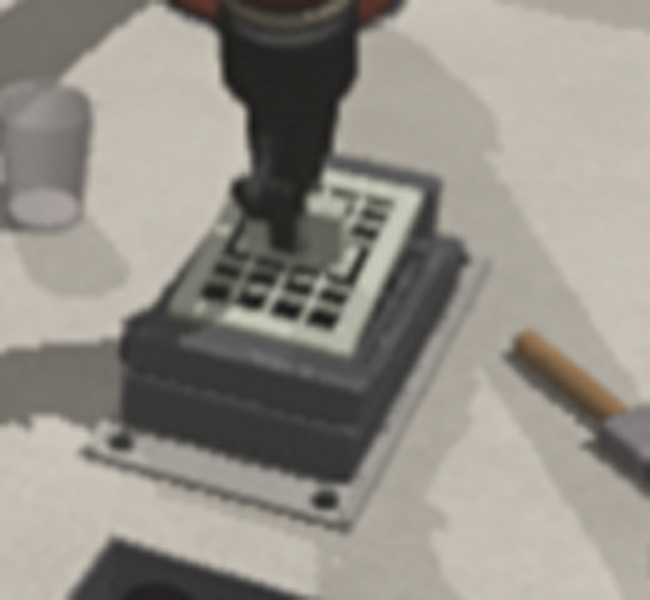

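jog_arm([
  [0.002, -0.0008, 0, 0, 0, 1.3, 1],
  [0.002, -0.0005, 0, 0, 0, 1.3, 1],
  [0.002, -0.0005, 0, 0, 0, 1.3, 1],
  [0, 0, 0, 0, 0, 0, 1],
])

```text
clock: 15.38
eef_pos: [0.5237, 0.2029, 0.0918]
orientation: [[-0.172, 0.985, 0.014], [-0.001, 0.014, -1.0], [-0.985, -0.172, -0.002]]
ft_force: [-0.6, -0.2, -5.0]
gripper_width: 0.0129
```

```bash
python3 - <<'E'
from h import *
tongue_now()
E
```

```text
t 15.38 tongue bed mm [ 4.1 -0.   1. ] tilt 9.89 az 0.83 roll -0.09 F [-0.6 -0.2 -5. ] w 0.0129
```

jog_arm([
  [0.0018, -0.0005, 0, 0, 0, 1.1, 1],
  [0.0018, -0.0005, 0, 0, 0, 1.1, 1],
  [0, 0, 0, 0, 0, 0, 1],
])

```text
clock: 15.75
eef_pos: [0.523, 0.2026, 0.0888]
orientation: [[-0.129, 0.991, 0.016], [-0.001, 0.016, -1.0], [-0.992, -0.129, -0.001]]
ft_force: [0.0, 0.4, -4.9]
gripper_width: 0.0125
```

```bash
python3 - <<'E'
from h import *
tongue_now();print(ctrl.state()["wrist_torque"])
E
```

```text
t 15.75 tongue bed mm [3.2 0.2 1.6] tilt 7.43 az 0.91 roll -0.07 F [ 0.   0.4 -4.9] w 0.0125
[-0.19326703  0.0274001   0.26950033]
```

jog_arm([
  [0.003, -0.0007, 0, 0, 0, 1.2, 1],
  [0.003, -0.0007, 0, 0, 0, 1.2, 1],
  [0, 0, 0, 0, 0, 0, 1],
])

```text
clock: 16.12
eef_pos: [0.5218, 0.2023, 0.084]
orientation: [[-0.084, 0.996, 0.018], [-0.0, 0.018, -1.0], [-0.996, -0.084, -0.001]]
ft_force: [0.1, 1.1, -6.2]
gripper_width: 0.0128
```

```bash
python3 - <<'E'
from h import *
tongue_now();print(ctrl.state()["wrist_torque"])
snap("wrist","w13",scale=1.5);snap("side","d3",crop=(150,130,280,225),scale=6);tongue_now()
E
```

```text
t 16.12 tongue bed mm [3.  0.2 0.7] tilt 4.84 az 1.06 roll -0.07 F [ 0.1  1.1 -6.2] w 0.0128
[-0.07900765 -0.27685592  0.28384621]
t 16.23 tongue bed mm [2.9 0.3 0.6] tilt 4.88 az 1.05 roll -0.07 F [-1.7 -0.3 -4.3] w 0.0128
```

View pics/w13.png

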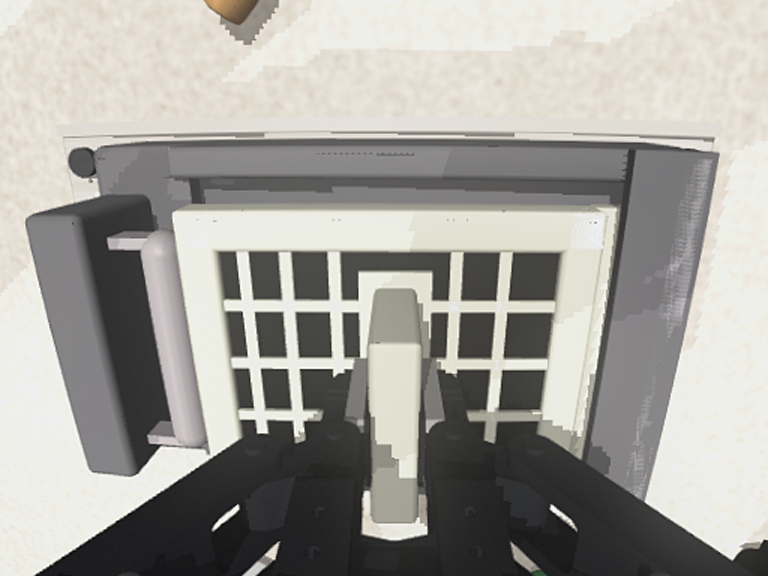

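View pics/d3.png

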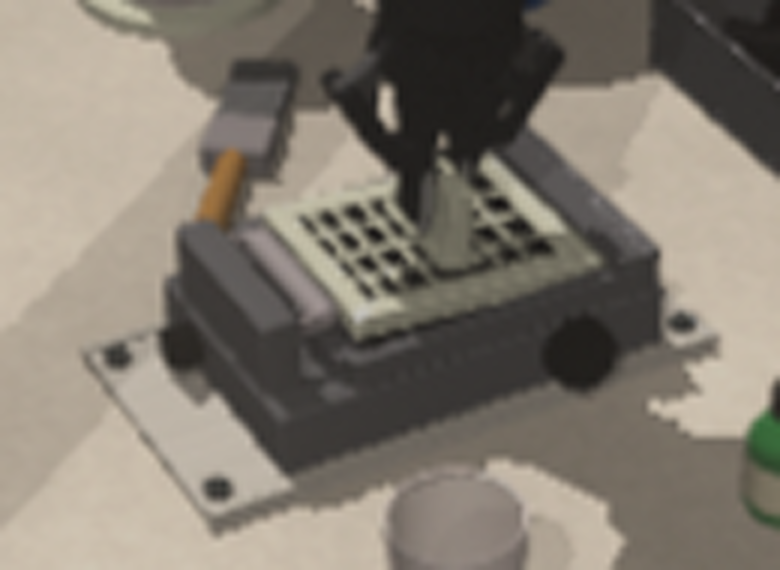

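jog_arm([
  [0.003, -0.0006, 0, 0, 0, 1.5, 1],
  [0.003, -0.0006, 0, 0, 0, 1.5, 1],
  [0.003, -0.0006, 0, 0, 0, 1.5, 1],
  [0, 0, 0, 0, 0, 0, 1],
])

```text
clock: 16.73
eef_pos: [0.52, 0.2023, 0.0761]
orientation: [[-0.006, 1.0, 0.018], [0.002, 0.018, -1.0], [-1.0, -0.006, -0.002]]
ft_force: [-0.5, -0.4, -9.2]
gripper_width: 0.013
```

```bash
python3 - <<'E'
from h import *
tongue_now();print(ctrl.state()["wrist_torque"])
snap("wrist","w14",scale=1.5);tongue_now()
E
```

```text
t 16.73 tongue bed mm [ 2.7  0.2 -0.5] tilt 0.33 az 1.02 roll -0.13 F [-0.5 -0.4 -9.2] w 0.013
[-0.01496758 -0.44742621  0.08094042]
t 16.77 tongue bed mm [ 2.7  0.2 -0.6] tilt 0.37 az 1.02 roll -0.12 F [-0.6 -1.1 -7.1] w 0.013
```

View pics/w14.png

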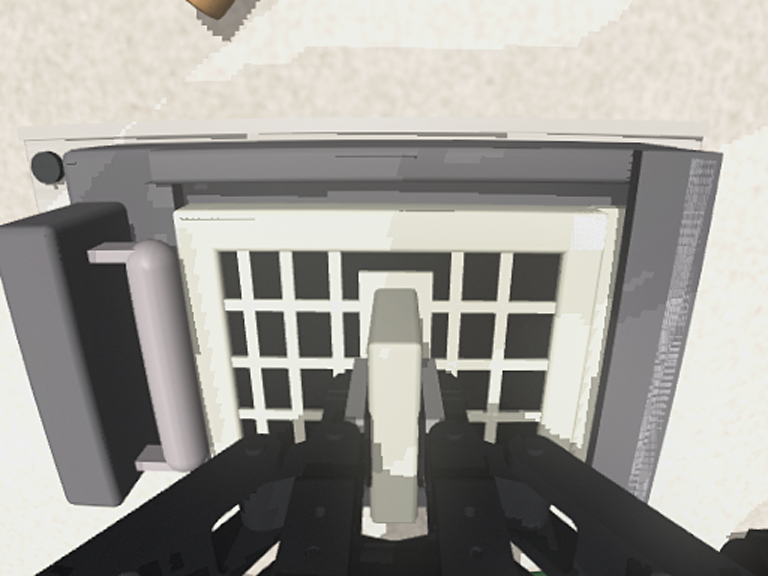

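jog_arm([
  [0.003, 0, 0, 0, 0, 0.4, 1],
  [0.004, 0, 0, 0, 0, 0.4, 1],
  [0.004, 0, 0, 0, 0, 0.2, 1],
])

```text
clock: 17.15
eef_pos: [0.5204, 0.2033, 0.0744]
orientation: [[0.008, 1.0, 0.016], [0.008, 0.016, -1.0], [-1.0, 0.008, -0.008]]
ft_force: [-6.9, -1.3, 24.1]
gripper_width: 0.0127
```

```bash
python3 - <<'E'
from h import *
tongue_now();print(ctrl.state()["wrist_torque"])
snap("side","d4",crop=(150,130,280,225),scale=6);tongue_now()
E
```

```text
t 17.15 tongue bed mm [ 2.  -0.7 -0.8] tilt -0.45 az 0.9 roll -0.47 F [-6.9 -1.3 24.1] w 0.0127
[-1.16155143  2.25445397  0.00623972]
t 17.20 tongue bed mm [ 2.  -0.7 -0.8] tilt -0.46 az 0.9 roll -0.47 F [-5.7 -0.5 21.9] w 0.0126
```

View pics/d4.png

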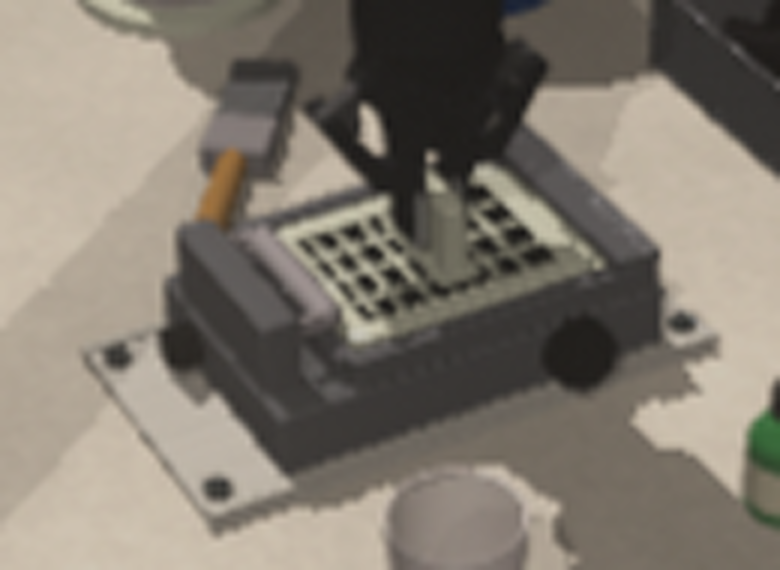

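jog_arm([
  [-0.001, 0, 0, 0.1, 0, -0.2, 1],
  [0, 0, 0, 0, 0, 0, 0.7],
  [0, 0, 0, 0, 0, 0, 0.5],
  [0, 0, 0, 0, 0, 0, 0],
  [0, 0, 0, 0, 0, 0, 0],
  [0, 0, 0, 0, 0, 0, 0],
])

```text
clock: 17.95
eef_pos: [0.5235, 0.204, 0.0775]
orientation: [[0.009, 1.0, 0.012], [0.011, 0.011, -1.0], [-1.0, 0.01, -0.011]]
ft_force: [0.0, 1.3, 0.1]
gripper_width: 0.0851
```

```bash
python3 - <<'E'
from h import *
tongue_now();print(ctrl.state()["wrist_torque"])
snap("wrist","w15",scale=1.5);tongue_now()
E
```

```text
t 17.95 tongue bed mm [-1.2 -1.   2.3] tilt -0.55 az 0.66 roll -0.62 F [0.  1.3 0.1] w 0.0851
[ 0.05092013  0.01668733 -0.01219126]
t 18.00 tongue bed mm [-1.2 -1.   2.4] tilt -0.55 az 0.66 roll -0.62 F [ 0.1 -0.9 -0. ] w 0.0856
```

View pics/w15.png

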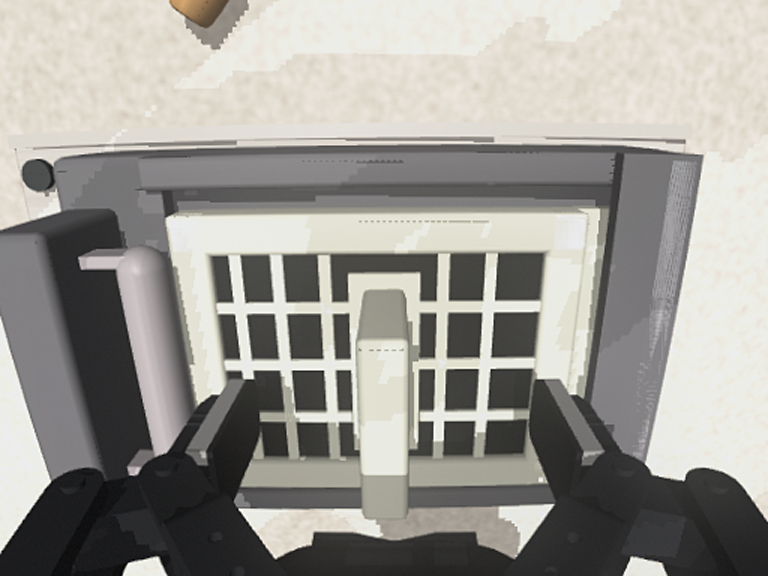

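jog_arm([
  [-0.015, 0, 0, 0, 0, 0, 0],
  [-0.02, 0, 0, 0, 0, 0, 0],
  [-0.025, 0, 0, 0, 0, 0, 0],
  [-0.03, 0, 0, 0, 0, 0, 0],
  [-0.03, 0, 0, 0, 0, 0, 0],
  [-0.03, 0, 0, 0, 0, 0, 0],
  [0, 0, 0, 0, 0, 0, 0],
])

```text
clock: 18.88
eef_pos: [0.5226, 0.2018, 0.2382]
orientation: [[0.014, 1.0, 0.01], [0.013, 0.01, -1.0], [-1.0, 0.014, -0.013]]
ft_force: [1.0, 0.3, 0.0]
gripper_width: 0.0857
```

```bash
python3 - <<'E'
from h import *
tongue_now()
snap("wrist","w16",scale=1.5);snap("side","d5",crop=(150,130,280,225),scale=6);snap("scene","s7",crop=(250,140,380,260),scale=5)
for c in ("scene","side","wrist"): marks(c,["cassette_grip","tongue_edge","far_edge","bottle","beaker","valve","brush"])
E
```

```text
t 18.88 tongue bed mm [ -0.4   1.2 163.5] tilt -0.82 az 0.59 roll -0.73 F [1.  0.3 0. ] w 0.0857
scene cassette_grip [([0.7132, -0.21, 0.0376], 0.77)]
scene tongue_edge [([0.6057, 0.2074, 0.0523], 0.83), ([0.6875, -0.1276, 0.003], 0.72), ([0.4953, 0.4055, 0.0023], 0.53)]
scene far_edge [([0.7498, -0.2749, 0.0023], 0.81), ([0.45, 0.2011, 0.0522], 0.75)]
scene bottle [([0.6151, 0.0074, 0.004], 0.8)]
scene beaker [([0.4203, -0.0116, -0.0032], 0.83)]
scene valve [([0.7812, 0.0289, 0.0023], 0.81)]
scene brush [([0.4969, 0.408, 0.0021], 0.95)]
side cassette_grip [([0.5215, 0.2069, 0.0894], 0.89), ([0.7193, -0.2071, 0.0372], 0.85)]
side tongue_edge [([0.6054, 0.209, 0.052], 0.97), ([0.6898, -0.1283, 0.0019], 0.9), ([0.6545, 0.2105, 0.0057], 0.49)]
side far_edge [([0.7509, -0.2727, 0.002], 0.73), ([0.4483, 0.2044, 0.0518], 0.59), ([0.5019, 0.4097, -0.0054], 0.23)]
side bottle [([0.3502, 0.2042, 0.0061], 0.56)]
side beaker [([0.421, -0.0086, -0.0006], 0.82), ([0.7839, 0.0309, -0.0016], 0.63)]
side valve [([0.7854, 0.0297, -0.0046], 0.65)]
side brush [([0.5042, 0.4081, -0.0031], 0.59)]
wrist cassette_grip [([0.5232, 0.2064, 0.0893], 0.79)]
wrist tongue_edge [([0.6044, 0.2048, 0.0532], 0.62)]
wrist far_edge [([0.4498, 0.2031, 0.0531], 0.92), ([0.6602, 0.2122, 0.0081], 0.42)]
wrist bottle [([0.614, 0.0025, 0.0001], 0.6)]
wrist beaker [([0.422, -0.0055, 0.0007], 0.96)]
wrist valve [([0.7799, 0.0296, 0.0018], 0.95)]
wrist brush []
```

View pics/w16.png

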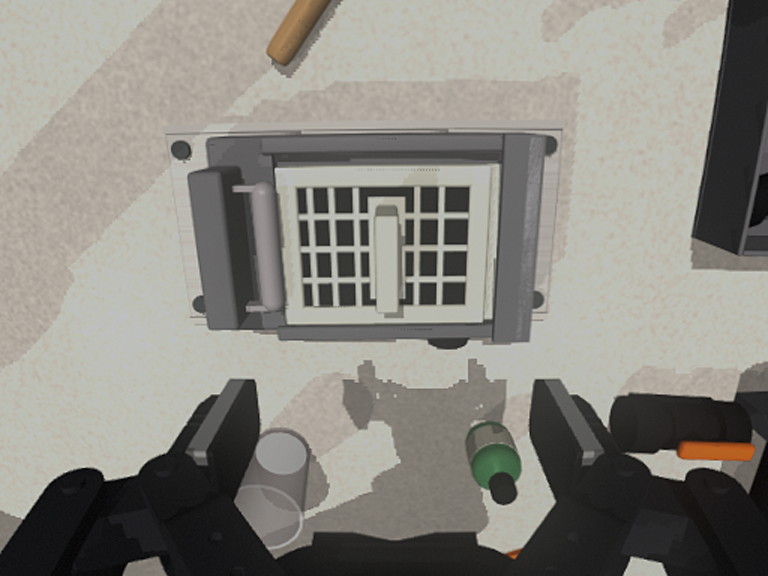

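View pics/d5.png

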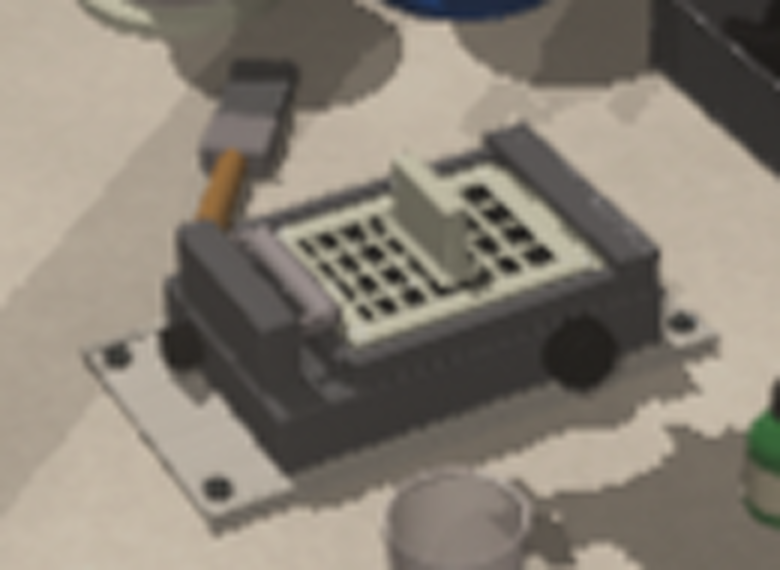

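View pics/s7.png

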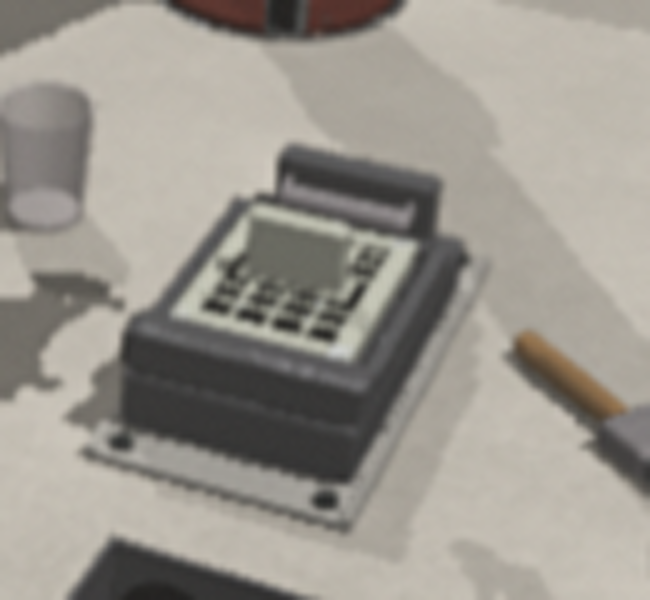

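```bash
python3 - <<'E'
from h import *
W=dict(np.load("pics/w16.npz"));a=W["pixels"][80:230,110:260,::-1]
cv2.imwrite("pics/w16a.png",cv2.resize(np.clip(a*1.4,0,255).astype(np.uint8),None,fx=4,fy=4,interpolation=cv2.INTER_CUBIC))
E
```

```text
(no output)
```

View pics/w16a.png

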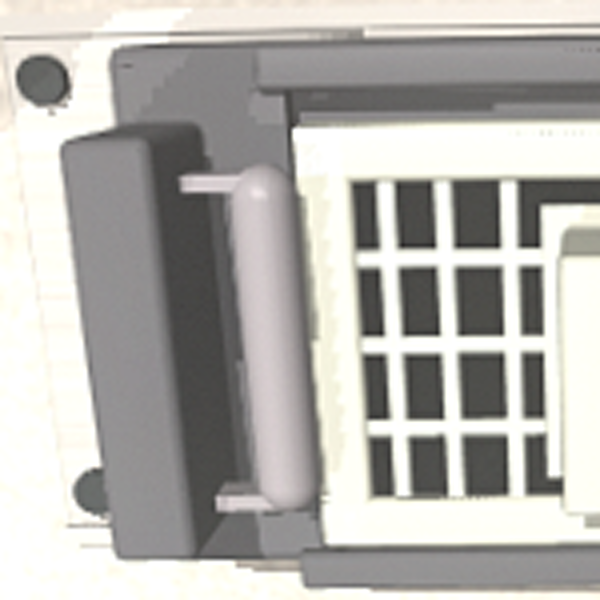

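```bash
python3 - <<'E'
from h import *
W=dict(np.load("pics/w16.npz"));c=lambda L:np.array(L)/4.+[110,80]
p=lambda n,a:print(n,np.round(a*1000,1).tolist())
p("block inner",atz(W,c([[145,145],[192,545]]),.089))
p("roller left/right edges z.0735",atz(W,c([[234,200],[292,200],[258,480],[314,480]]),.0735))
p("frame far top edge z.067",atz(W,c([[293,125],[322,545]]),.067))
p("lip inner",atz(W,np.array([[503,140],[494,338]])/1.5,.072))
E
```

```text
block inner [[420.1, 254.6, 89.0], [422.2, 157.1, 89.0]]
roller left/right edges z.0735 [[435.2, 240.0, 73.5], [449.2, 240.0, 73.5], [435.8, 168.6, 73.5], [450.2, 168.7, 73.5]]
frame far top edge z.067 [[449.0, 257.0, 67.0], [449.7, 147.8, 67.0]]
lip inner [[593.1, 275.3, 72.0], [597.3, 140.2, 72.0]]
```

```bash
python3 -c "
from rig import ctrl
print(ctrl.job_done(), ctrl.state()['clock'])"
```

```text
the job is handed in; nothing more can be done
the job is handed in; nothing more can be done
```

The cassette is fitted in the housing and the job was handed in at about 20 s on the robot's clock. No verdict was reported.

**What I did:** I gripped the white cassette by its rib, square to the slope, and lifted it off the rack. I lowered it into the pocket tilted about 14° and slid the tongue under the lip until it touched the wall. Then I turned it down about the tongue in small steps past the roller, pressed it onto the seat with about 27 N, let go and backed off upward.

**Last checks:**
- **Seating:** both edges read 52–53 mm high, against the seat at 53 mm. The tongue edge measured about 0 mm from the lip wall.
- **Roller:** it sits about 21 mm from the block, as at rest, so it is back out. It overlaps the cassette's edge by only about 0.5–1 mm in the picture, which is about the 2 mm expected allowing for measuring error.
- **Bystanders:** the bottle, beaker, valve and brush all read within a few mm of their starting positions.
- **Gripper:** open, about 0.16 m above the housing, touching nothing.

**What disagreed:** wall contact came about 4.6 mm earlier than the arm's position and my estimate of the lip wall predicted. The wrist pictures showed the tongue tip about 4 mm closer to the lip, so I trusted the pictures and the touch. The side camera's best "bottle" report after the placing was a false one at the catch end; the scene and wrist cameras put the bottle where it started.

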